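# Ready the orbital shaker: draw the transport pin and click up the speed selector

## Task

Get the orbital shaker ready for a run. First draw its T-handled transport pin straight up out of the sleeve without forcing it, and lay it down flat in the steel tray; then turn the speed selector on the sloping panel clockwise and leave it resting in its fifth click up, counted from the off stop at its anticlockwise end. Leave the tube rack, the bottle and the petri dish as they stand.

Things in the scene. Friction and masses are not known exactly. Their poses are not given: they have to be found in the camera images.
- shaker: White orbital shaker fixed on the bench, 300 mm deep (x) by 260 wide (y). Origin: centre of its underside; its own -x is the front, z up. The front 90 mm is a control panel sloping up towards the rear at 20 degrees, from 67 mm high at the front edge to 100 mm. Behind it a flat platform, top 122 mm high; at its rear right a small empty wire clamp, 156 mm high.
- flask_top (a point): Top centre of the glass flask clamped (fixed) on the rear left of the platform: 72 mm wide at its foot, 102 mm tall.
- dial (a point): Where the speed selector's axis meets the panel, on the panel's left part. Fixed. x axis: straight up the slope; z axis: straight out of the panel. The panel is flat for 40 mm around. White marks at 36 mm show the clicks: a dash at the off stop, then dots that grow clockwise.
- selector_grip (a point): Speed selector, a black bar knob. This point is on its axis, half-way up the bar, 15 mm out of the panel; z axis out of the panel, x axis along the bar to the pointer end, turning with it. Round skirt 42 mm across, 7 mm high; on it the bar, 6 to 24 mm above the panel, 13 mm wide, from 24 mm behind the axis to 25 mm ahead; the last 13 mm at the pointer end is 9 mm wide, with a white line.
- selector (a joint): Selector angle in rad, positive clockwise as seen facing the panel. 0: off stop, pointer 120 degrees anticlockwise of up-slope; upper stop 4.19. A click every 0.524 (30 degrees); the fifth is 2.618, pointer 30 degrees clockwise of up-slope. Starts in click 1, 2 or 3. Spring detents hold it: a step takes about 0.07 N m (3 to 5 N near the bar's end); past half-way it snaps on into the next.
- pin_handle (a point): Loose transport pin, about 70 g, upright in its sleeve: centre of its T handle, a black bar 13 mm thick (x), 48 long (y), 14 high (z, along the pin, away from the tip). Below it a neck 10 mm across; a collar 18 mm across, 5 thick, resting on the sleeve (underside 33 mm below this point); then the 10 mm steel shaft, 40 long. The tip is 73 mm below this point.
- pin_tip (a point): Tip of the pin's shaft, on its axis; z points along the pin to the handle.
- pin_mid (a point): Point on the pin's axis 40 mm from the tip, at the underside of the collar, near its middle.
- sleeve_mouth (a point): Centre of the mouth of the upright steel guide sleeve in the platform's front right corner (axes as the shaker's): bore 11.6 mm, 42 mm deep, outside 24 mm across, its mouth 20 mm above the platform and 142 mm above the bench.
- tray: Loose flat steel tray, 210 (x) by 150 (y) mm, walls 22 mm high and 4 mm thick, floor about 4 mm thick, 0.6 kg. Origin: centre of its underside.
- tube_rack: Bystander: white rack of capped tubes, 75 (x) by 150 (y) mm, 94 mm high, loose. Origin: centre of its underside.
- bottle: Bystander: capped glass bottle, 66 mm across, 130 mm high, loose. Origin: centre of its underside.
- petri_dish: Bystander: closed petri dish, 88 mm across, 15 mm high, loose. Origin: centre of its underside.
Mind the look-alikes: they are no part of the job. What is meant by the part that bears pin_handle is not green, purple or yellow, and is the smaller of those in its own colour.

How it is judged:
By the outcome, as a careful person would: the job done as asked, in the order asked, and still so for the second after the job is handed in, with the robot touching nothing.
It also fails if it takes over 61 s, if anything falls off the work surface, if the arm or the gripper's body presses on something with over 40 N, if the wrist force passes 120 N, or if a joint passes its speed limit or range.

## Robot

A 6-joint arm with a two-finger parallel gripper is mounted at the origin on the work surface. World frame = base frame: x ahead of the robot, y to its left, z up, the work surface at z = 0. Lengths are in m, angles in rad, forces in N, time in s.
With the tool pointing down it reaches from about 0.225 to 0.875 m from the base axis. Payload 3.4 kg.
Tool frame: the origin (TCP) lies between the finger pads; the fingertips stand 11 mm ahead of it and the grasp point (between the pads) lies 8 mm behind it; z points along the fingers, y is the direction in which the jaws open and shut (so a half turn about z gives the same grasp; the last joint's range is limited). The gripper opens to 85 mm and grips with 20 to 120 N. Pads are 22 mm wide; open, the fingers measure 114 mm over their backs; the gripper's body (76 mm by 85 mm) begins 54 mm behind the grasp point. The pads swing forward as they close: fully open they stand 13 mm farther back than shut.
Start: joints at [1.162, 0.276, 1.505, -0, 1.361, -0.121], TCP at [0.163, 0.551, 0.242] pointing down, gripper open.
Joint ranges: [-2.89, 2.89], [-0.75, 2.08], [0.22, 2.7], [-1.18, 4.32], [0.11, 2.71], [-2.7, 2.7]. Speed limits (rad/s): [2.57, 2.57, 3.14, 3.14, 3.14, 3.14].

## Interface

Orientations are given as a unit quaternion [w, x, y, z].
In Python, from rig import manip gives the robot as it stands. The module is installed in compiled form; this text tells all that it offers.
- The arm moves only by the tool move_arm, never from a script. Its argument "series" is a list that holds one entry, the list of rows, each a list of 7 numbers: the shift along the world's x, y, z in m, then the turn, a rotation vector about the world's x, y, z in rad, then the finger opening in m, from 0 to 0.0854. A call has 1 to 20 rows; each row shifts and turns the commanded pose from where the row before left it; what a row does not reach is not made up. A row lasts 1/12 s, in which the tool goes at most 41.7 mm and 7.16 degrees, less where a joint would pass 70% of its speed; a pose out of reach is approached as far as the arm can. A call with a gripper value outside its range is refused whole. The fingers move at their own pace and stop on an object; "newtons" is the grip in N (left out, the last holds). Time passes only in rows, so rows that do not move let the fingers close. It gives the time, the measured TCP pose, the force and the opening at its end, in the units of the state.
- manip.get_state(): the state, without advancing time (a new reading comes with each control period).
- manip.get_image(name): name is "scene" or "top" or "wrist"; returns a dict with "color" (400x640x3 uint8, red, green, blue), "fx", "fy", "cx", "cy" (pixels), "k1" (the pictures are not rectified: a ray, as slopes to the right and down, at radius r is drawn at 1 + k1 r^2 times it, then the intrinsics apply), "R" (3x3) and "t" (3): a world point X has camera coordinates R X + t; the wrist camera has in their place "tool_from_camera" (4x4, takes a point from camera to tool coordinates, whose origin is the TCP and whose axes are the flange's). Camera axes: x right, y down, z forward; pixel columns grow to the right and rows downward; lengths in m; the calibration is good to about 2 mm. A picture is of the moment at which its call begins: read the wrist's pose just before it. There is no depth.
- manip.sign_off(): hands the job in, once; it reports no verdict.
The state is a dict: "clock": time; "qpos": joint angles; "qd": joint speeds; "effort": joint torques, N m; "position": TCP position; "ee_rot": TCP orientation; "contact_force": force on the tool from outside, world axes, zero at the start; "moment": the same for the moment, N m; "width": finger opening in m.
Only numpy, scipy, OpenCV 4.12 (cv2) and the standard library are available. Lean on these libraries where they do the work, as an engineer would, in place of code of your own. Each camera call takes 0.05 s, during which the arm holds its last target.

## Working session

There is one attempt and no reset: what is moved stays moved. The work goes in short steps, Python scripts to look and compute and a tool call to move; the robot and the scene stay as the last step left them, time stands still between calls to the robot, and variables do not carry over. Pictures are saved under pics/ and viewed, and the job is handed in when it is done.

Besides the shell and the picture viewer there is one more tool, called after "Call:" by a JSON object that holds its "method" and its "body", one argument or row to a line. move_arm: Moves the arm, as the interface text tells. Its arguments: {"type":"object","properties":{"series":{"type":"array"},"newtons":{"type":"number"}},"required":["series"]}

```bash
mkdir -p pics
python3 - <<'E'
from rig import manip
import cv2
print(manip.get_state())
for n in ["scene","top","wrist"]:
    d=manip.get_image(n)
    cv2.imwrite(f"pics/{n}0.png",d["color"][:,:,::-1])
    print(n,{k:(v if k!='color' else None) for k,v in d.items()})
E
```

```text
{'clock': 0.0, 'qpos': array([ 1.16201068e+00,  2.76589049e-01,  1.50614994e+00, -1.97897670e-05,
        1.36067999e+00, -1.21012762e-01]), 'qd': array([ 0.00027907, -0.00036812, -0.00045976, -0.00081033, -0.00136601,
       -0.0003824 ]), 'effort': array([-5.42216258e-04, -4.16773725e+01, -2.45800531e+01, -1.10262899e-04,
        1.11321532e-02,  8.69108391e-06]), 'position': array([0.16300902, 0.55087671, 0.24143638]), 'ee_rot': array([-2.29739109e-04,  1.43388358e-01,  9.89666077e-01, -8.83843895e-04]), 'contact_force': array([ 0.03073802,  0.30224076, -0.15752035]), 'moment': array([ 0.05026364, -0.01498312,  0.01469983]), 'width': 0.08500799404261619}
scene {'color': None, 'fx': 363.0655303061597, 'fy': 363.0655303061597, 'cx': 320.3118129532693, 'cy': 197.11657590158575, 'k1': 0.005482161340532827, 'R': array([[ 0.81165106,  0.58379218, -0.02023   ],
       [ 0.35596179, -0.5217621 , -0.77527771],
       [-0.46315631,  0.62205386, -0.63129647]]), 't': array([-0.52782327, -0.07305367,  1.35422423])}
top {'color': None, 'fx': 437.0112822352192, 'fy': 437.0112822352192, 'cx': 323.41928045007984, 'cy': 194.06021462502284, 'k1': -0.07725469214802264, 'R': array([[-0.00665248, -0.99995801,  0.00630222],
       [-0.99901403,  0.00636929, -0.04393638],
       [ 0.0438944 , -0.00658829, -0.99901445]]), 't': array([0.04360109, 0.61533787, 1.50097143])}
wrist {'color': None, 'fx': 348.5483297653793, 'fy': 348.5483297653793, 'cx': 324.9795980585872, 'cy': 199.31585900128044, 'k1': -0.03129760041226643, 'tool_from_camera': array([[ 7.00837825e-04, -9.62142690e-01, -2.72545321e-01,
         6.83974434e-02],
       [ 9.99999235e-01,  9.52133038e-04, -7.89778935e-04,
         3.92111869e-04],
       [ 1.01937943e-03, -2.72544559e-01,  9.62142621e-01,
        -1.31975533e-01],
       [ 0.00000000e+00,  0.00000000e+00,  0.00000000e+00,
         1.00000000e+00]])}
```

View pics/scene0.png

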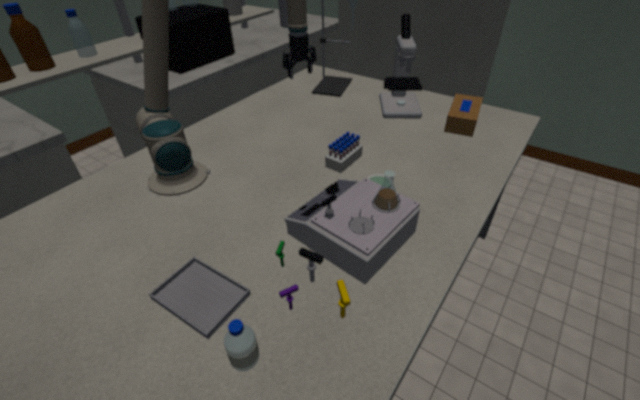

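View pics/top0.png

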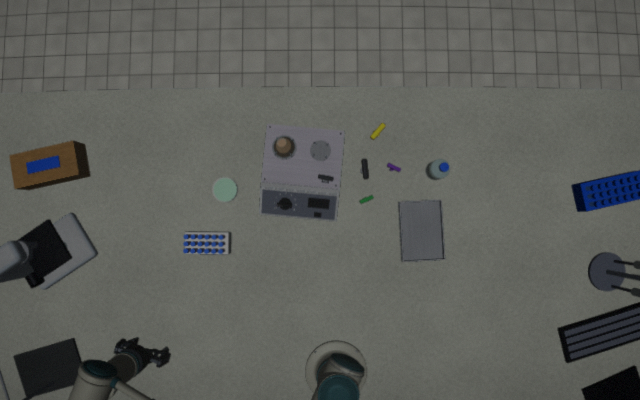

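View pics/wrist0.png

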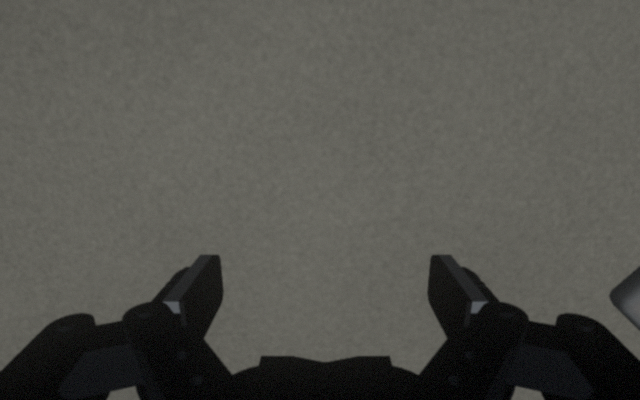

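```bash
cat > h.py <<'E'
import numpy as np, cv2
from scipy.spatial.transform import Rotation as Ro
from rig import manip
def pix2ray(d,u,v):
    x=(u-d['cx'])/d['fx'];y=(v-d['cy'])/d['fy']
    X,Y=x,y
    for _ in range(20):
        s=1+d['k1']*(X*X+Y*Y); X,Y=x/s,y/s
    return np.array([X,Y,1.])
def cam(d,st=None):
    # returns R,t  world->cam
    if 'R' in d: return np.array(d['R']),np.array(d['t'])
    T=np.eye(4);w,x,y,z=st['ee_rot'];T[:3,:3]=Ro.from_quat([x,y,z,w]).as_matrix();T[:3,3]=st['position']
    M=np.linalg.inv(T@np.array(d['tool_from_camera']));return M[:3,:3],M[:3,3]
def ray(d,u,v,st=None):
    R,t=cam(d,st);return -R.T@t, R.T@pix2ray(d,u,v)
def at_z(d,u,v,z,st=None):
    o,r=ray(d,u,v,st);return o+r*(z-o[2])/r[2]
def proj(d,X,st=None):
    R,t=cam(d,st);c=np.asarray(X)@R.T+t
    x=c[...,0]/c[...,2];y=c[...,1]/c[...,2];s=1+d['k1']*(x*x+y*y)
    return np.stack([d['fx']*x*s+d['cx'],d['fy']*y*s+d['cy']],-1)
def tri(obs):
    A=np.zeros((3,3));b=np.zeros(3)
    for o,r in obs:
        r=r/np.linalg.norm(r);P=np.eye(3)-np.outer(r,r);A+=P;b+=P@o
    return np.linalg.solve(A,b)
def crop(d,x0,y0,x1,y1,s,name,gam=0.6):
    c=d['color'][y0:y1,x0:x1,::-1]
    c=cv2.resize(c,None,fx=s,fy=s,interpolation=cv2.INTER_CUBIC)
    c=(255*(c/255.)**gam).astype(np.uint8)
    cv2.imwrite('pics/'+name,c)
def grab(n):
    st=manip.get_state();return st,manip.get_image(n)
E
python3 - <<'E'
from h import *
s,d=grab("top"); crop(d,250,110,450,260,4,'top1.png')
s,d=grab("scene"); crop(d,270,165,430,285,5,'scene1.png')
E
```

```text
(no output)
```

View pics/top1.png

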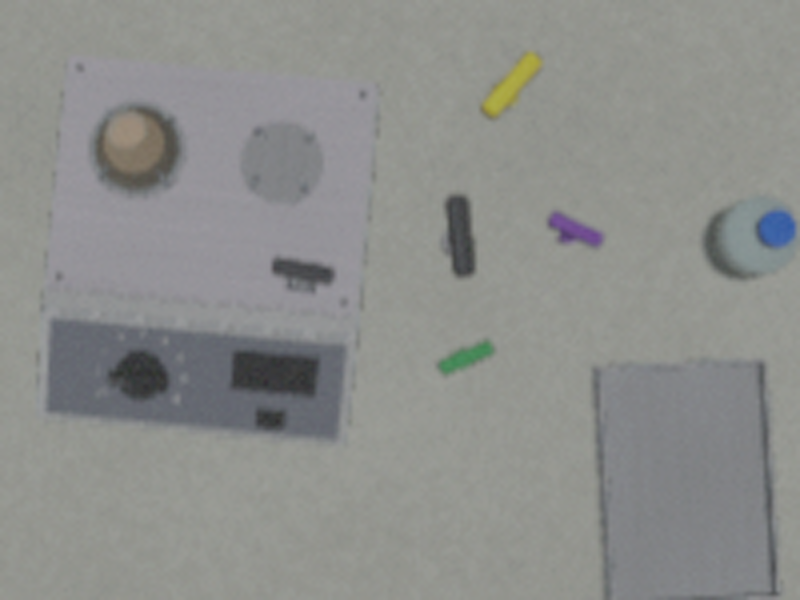

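View pics/scene1.png

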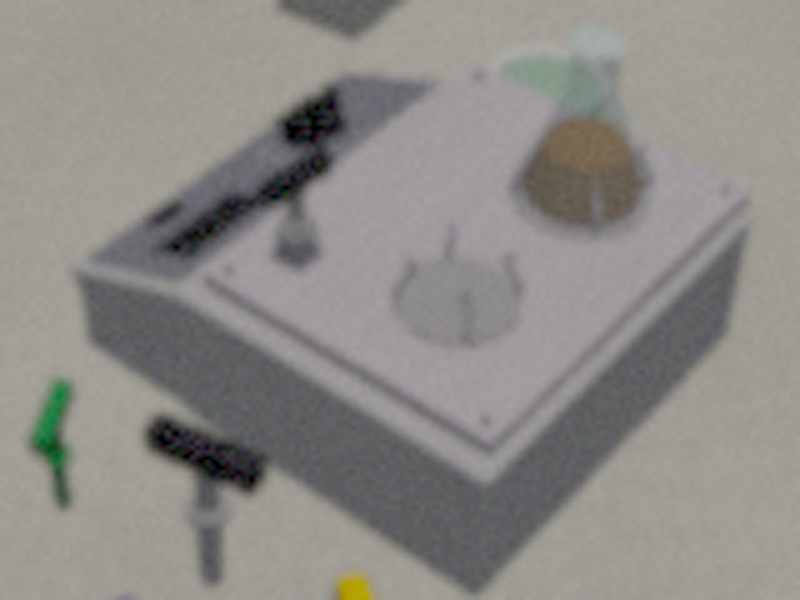

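Run:
```python
from h import *
from scipy.optimize import least_squares
s,d=grab("top"); s2,d2=grab("scene")
c=lambda u,v:(250+u/4,110+v/4)
q=lambda u,v:(270+u/5,165+v/5)
# shaker fit: front corners, platform rear corners
obs=[(d,c(46,412),(-.15,.13,.067)),(d,c(342,440),(-.15,-.13,.067)),(d2,q(78,272),(-.15,-.13,.067)),(d2,q(490,458),(.15,-.13,.122)),(d2,q(750,200),(.15,.13,.122)),(d,c(380,85),(.15,-.13,.122)),(d,c(68,60),(.15,.13,.122))]
def f(p):
    R=Ro.from_euler('z',p[2]).as_matrix();o=[]
    for D,uv,X in obs:
        o+=list(proj(D,R@np.array(X)+[p[0],p[1],0])-uv)
    return o
r=least_squares(f,[.55,0,0]);print(r.x,np.round(r.fun,1))
h=tri([ray(d,*c(303,271)),ray(d2,*q(297,180))]);print('pin handle',h)
R=Ro.from_euler('z',r.x[2]).as_matrix();print('handle in shaker',R.T@(h-[r.x[0],r.x[1],0]))
print('dial', at_z(d,*c(140,375),.1))
for uv in [(595,367),(765,362),(775,594)]: print('tray',at_z(d,*c(*uv),.022))
print([at_z(d,u,v,.022) for u,v in [(402,261),(443,259)]])
print('hdl ends',at_z(d,*c(274,267),.18),at_z(d,*c(333,275),.18))
print('black ends',at_z(d,*c(457,200),.1),at_z(d,*c(464,272),.1))
print('bottle',at_z(d,*c(776,230),.13))
```

```text
[ 0.6834007   0.10889877 -0.09866519] [-1.8  1.3  1.8  1.5 -2.5 -0.7 -0.2 -0.3  1.8 -2.   1.3 -1.7 -0.5 -2.7]
pin handle [0.65964003 0.03336357 0.17288608]
handle in shaker [-0.0162045  -0.07750839  0.17288608]
dial [0.58094586 0.16577234 0.1       ]
tray [ 0.58698047 -0.22041696  0.022     ]
tray [ 0.59026399 -0.36895154  0.022     ]
tray [ 0.38969258 -0.37468016  0.022     ]
[array([ 0.3829344 , -0.22923074,  0.022     ]), array([ 0.38800458, -0.37203188,  0.022     ])]
hdl ends [0.66191031 0.05553111 0.18      ] [0.65543626 0.01000616 0.18      ]
black ends [ 0.72290196 -0.09466282  0.1       ] [ 0.66359161 -0.09972157  0.1       ]
bottle [ 0.69393992 -0.35000126  0.13      ]
```

Call:
{"method": "move_arm", "body": {
  "series": [
    [[0.01,-0.02,0.02,0,0,0.01,0.085],[0.022,-0.026,0.01,0,0,0.01,0.085],[0.022,-0.026,0.006,0,0,0.01,0.085],[0.022,-0.026,0.004,0,0,0.01,0.085],[0.022,-0.026,0.004,0,0,0.01,0.085],[0.022,-0.026,0.004,0,0,0.01,0.085],[0.022,-0.026,0.004,0,0,0.01,0.085],[0.022,-0.026,0.004,0,0,0.01,0.085],[0.022,-0.026,0.004,0,0,0.01,0.085],[0.022,-0.026,0.004,0,0,0.01,0.085],[0.022,-0.026,0.002,0,0,0.01,0.085],[0.022,-0.026,0.002,0,0,0.01,0.085],[0.022,-0.026,0.002,0,0,0.01,0.085],[0.022,-0.026,0.002,0,0,0.01,0.085],[0.022,-0.026,0.002,0,0,0.007,0.085],[0.022,-0.026,0.002,0,0,0,0.085],[0.022,-0.026,0.002,0,0,0,0.085],[0.022,-0.026,0.002,0,0,0,0.085],[0,0,0,0,0,0,0.085]]
  ]
}}

```text
clock: 1.93
position: [0.5514, 0.0845, 0.3219]
ee_rot: [0.002, 0.073, 0.997, -0.002]
contact_force: [0.4, 1.7, 0.1]
width: 0.0851
```

Run:
```python
from h import *
s,d=grab("wrist"); print(s['clock'],s['position'],s['ee_rot'],s['qpos'])
import pickle; pickle.dump((s,d),open('w1.pkl','wb'))
crop(d,0,0,640,400,1.25,'w1.png')
```

```text
1.9333 [0.55142355 0.08446812 0.32186208] [ 0.00161396  0.07293725  0.99733389 -0.00163073] [ 0.02955494  0.21479438  1.39475932 -0.0035779   1.52916215 -1.39509306]
```

View pics/w1.png

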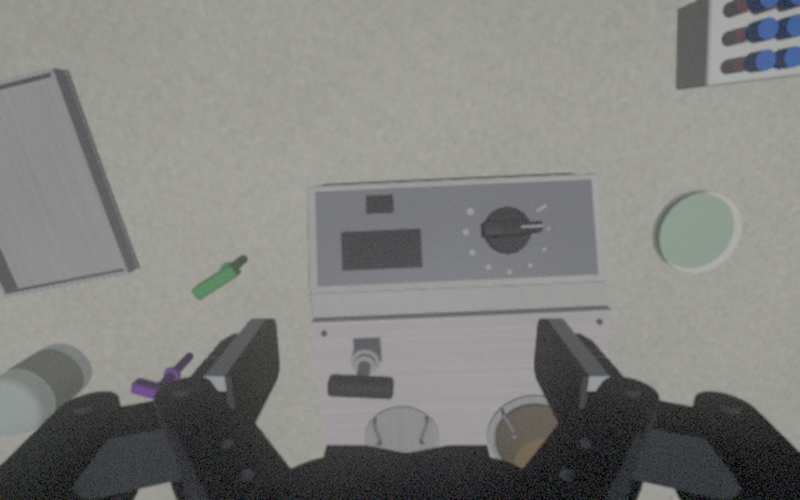

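Run:
```python
from h import *
import pickle; s,d=pickle.load(open('w1.pkl','rb'))
crop(d,240,250,400,370,5,'w1a.png'); crop(d,350,130,490,235,5.7,'w1b.png')
```

```text
(no output)
```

View pics/w1a.png

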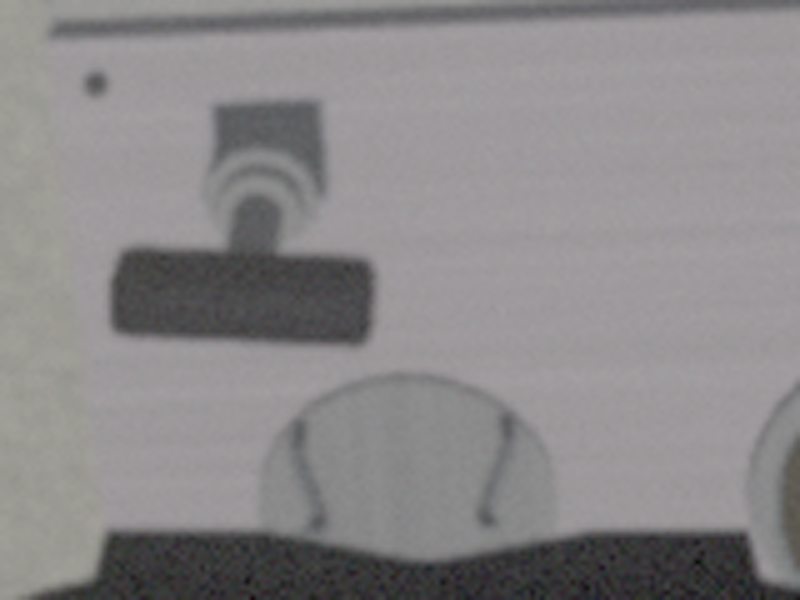

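View pics/w1b.png

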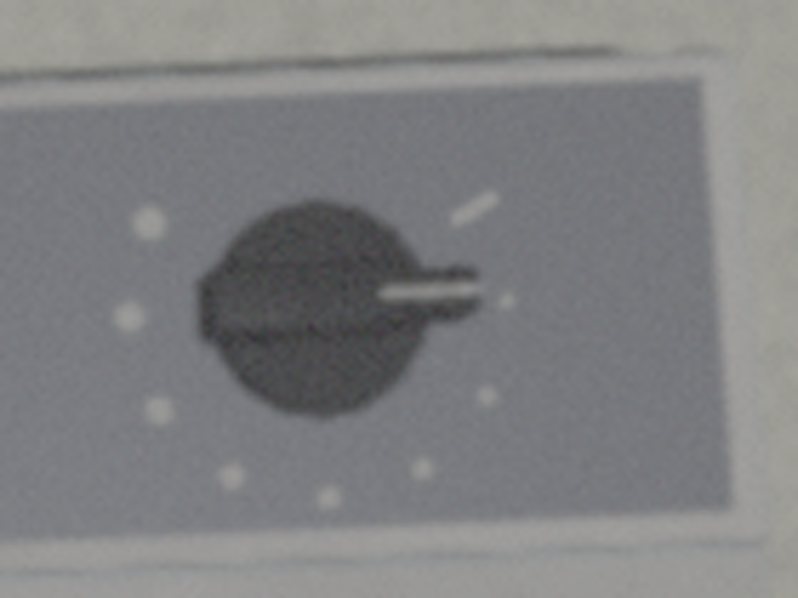

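```bash
cat > fit.py <<'E'
from h import *
from scipy.optimize import least_squares
def fitbox(s,d,uv,z0=.175,L=.048,W=.013,H=.014,p0=(.66,.03,-.1)):
    # order: frontbottom right-image(+y)?, given as list of (u,v,sx,sy,sz)
    def f(p):
        R=Ro.from_euler('z',p[2]).as_matrix();o=[]
        for u,v,a,b,c in uv:
            o+=list(proj(d,R@np.array([a*W/2,b*L/2,c*H/2])+[p[0],p[1],z0],s)-(u,v))
        return o
    r=least_squares(f,p0);return r.x,r.fun
E
python3 - <<'E'
from fit import *
import pickle; s,d=pickle.load(open('w1.pkl','rb'))
c=lambda u,v:(240+u/5,250+v/5)
uv=[(*c(116,249),-1,-1,-1),(*c(375,258),-1,1,-1),(*c(370,347),1,1,1),(*c(111,335),1,-1,1)]
x,e=fitbox(s,d,uv);print('handle',x,np.degrees(x[2]),np.round(e,1))
# collar top visible centre at z~.147 ; sleeve mouth
print('collar', at_z(d,*c(262,195),.145,s))
q=lambda u,v:(350+u/5.7,130+v/5.7)
dots=[(507,300),(487,397),(422,470),(328,497),(231,476),(159,411),(129,318),(149,223)]
def f(p):
    xd,yd,yaw,z=p
    B=Ro.from_euler('z',yaw).as_matrix()@Ro.from_euler('y',-20,degrees=True).as_matrix()
    o=[]
    for k,uv in enumerate(dots):
        a=np.radians(90-30*k)  # ccw from up-slope seen facing panel
        X=np.array([xd,yd,z])+B@np.array([.036*np.cos(a),.036*np.sin(a),0])
        o+=list(proj(d,X,s)-q(*uv))
    return o
r=least_squares(f,[.58,.166,-.1,.09]);print('dial',r.x,np.degrees(r.x[2]),np.round(r.fun,1))
for z in (.08,.085,.09):
  g=lambda p:f([p[0],p[1],p[2],z]); rr=least_squares(g,[.58,.166,-.1]);print(z,rr.x,rr.cost)
print(s['position'])
E
```

```text
handle [ 0.66154403  0.03420619 -0.18277213] -10.472071478202423 [ 0.5 -1.8  0.2 -1.7  0.3  1.6 -0.9  2. ]
collar [0.65827588 0.03546889 0.145     ]
dial [ 0.58342285  0.16758746 -0.09971151  0.08563551] -5.713048647816052 [-0.1  0.2  0.  -0.1 -0.  -0.2  0.1  0.2  0.2  0.2 -0.  -0.1 -0.1 -0.1
 -0.  -0.1]
0.08 [ 0.58516614  0.16862083 -0.09899075] 0.9760482555284662
0.085 [ 0.58361941  0.16770397 -0.09962903] 0.14017941794077105
0.09 [ 0.58207306  0.16678739 -0.10028653] 0.6657090649596747
[0.55142355 0.08446812 0.32186208]
```

Call:
{"method": "move_arm", "body": {
  "series": [
    [[0.0176,-0.0083,-0.005,0.0096,0.0573,-0.003,0.085],[0.0176,-0.0083,-0.016,0.0096,0.0573,-0.003,0.085],[0.0176,-0.0083,-0.016,0.0096,0.0573,-0.003,0.085],[0.0176,-0.0083,-0.016,0.0096,0.0573,-0.003,0.085],[0.0176,-0.0083,-0.016,0.0096,0.0573,-0.003,0.085],[0.0176,-0.0083,-0.016,0.0096,0.0573,-0.003,0.085],[0,0,0,0,0,0,0.085],[0,0,0,0,0,0,0.085]]
  ]
}}

```text
clock: 2.65
position: [0.6529, 0.0399, 0.2332]
ee_rot: [-0.176, 0.078, 0.981, 0.017]
contact_force: [-0.5, 0.0, 0.1]
width: 0.0852
```

Run:
```python
from h import *
s,d=grab("wrist"); print(s['clock'],s['position'],s['ee_rot'],s['qpos'])
w,x,y,z=s['ee_rot'];M=Ro.from_quat([x,y,z,w]).as_matrix();print(M)
import pickle; pickle.dump((s,d),open('w2.pkl','wb'))
print('tcp px',proj(d,s['position'],s))
crop(d,0,0,640,400,1.25,'w2.png')
```

```text
2.65 [0.65290043 0.03993361 0.23317514] [-0.17608845  0.07826485  0.98111557  0.01672435] [-0.06573613  0.60053226  1.04523054  0.03924681  1.84933626 -1.47327547]
[[-0.92573494  0.15946366 -0.34290839]
 [ 0.1476838   0.98718982  0.06038012]
 [ 0.3481441   0.00525397 -0.93742631]]
tcp px [324.54464814 270.78303596]
```

View pics/w2.png

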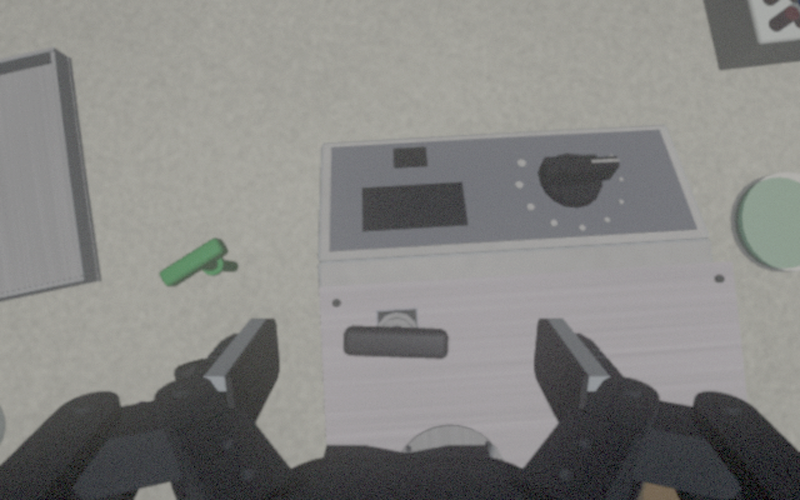

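Run:
```python
from h import *
import pickle; s,d=pickle.load(open('w2.pkl','rb'))
crop(d,260,230,380,320,6.5,'w2a.png'); R,t=cam(d,s);print(-R.T@t)
```

```text
[0.63483476 0.04240798 0.3808741 ]
```

View pics/w2a.png

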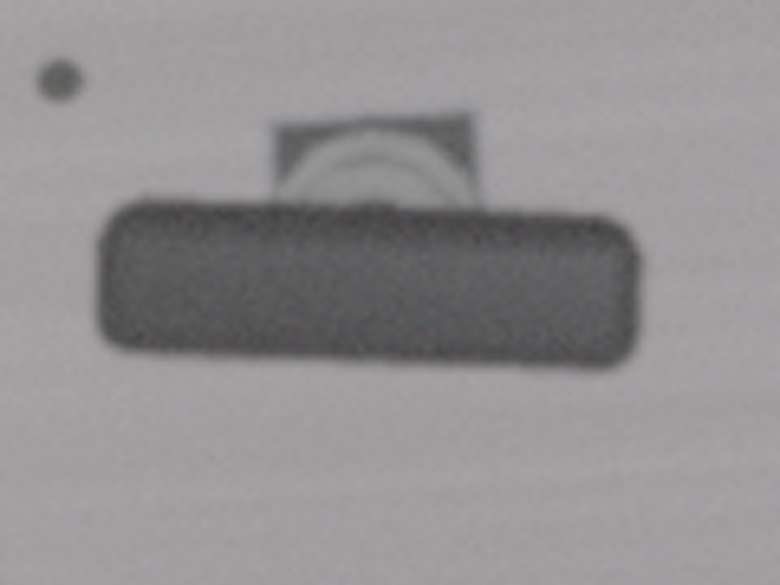

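Run:
```python
from fit import *
import pickle; s,d=pickle.load(open('w2.pkl','rb'))
c=lambda u,v:(260+u/6.5,230+v/6.5)
# bounds: left edge u=100, right edge u=640 (top face ends, z .182), slopes
uv=[(*c(98,352),1,-1,1),(*c(638,370),1,1,1),(*c(640,220),-1,1,-.4),(*c(101,199),-1,-1,-.4)]
x,e=fitbox(s,d,uv);print('handle',x,np.degrees(x[2]),np.round(e,1))
print('c@.182',at_z(d,*c(369,292),.182,s),'collar@.147',at_z(d,*c(375,195),.147,s))
w,xx,y,z=s['ee_rot'];M=Ro.from_quat([xx,y,z,w]).as_matrix()
h=np.array([x[0],x[1],.175]);tgt=h+.010*M[:,2];print('tgt',tgt,'delta',tgt-s['position'],'tool frame handle',M.T@(h-s['position']))
```

```text
handle [ 0.66062121  0.03434362 -0.1931746 ] -11.068089313765203 [-1.5  0.8  0.7  0.9 -0.6 -1.1  1.4 -0.6]
c@.182 [0.66074213 0.03438486 0.182     ] collar@.147 [0.65571686 0.03511964 0.147     ]
tgt [0.65719213 0.03494742 0.16562574] delta [ 0.0042917  -0.00498619 -0.0675494 ] tool frame handle [-0.02822628 -0.00459285  0.05154986]
```

Call:
{"method": "move_arm", "body": {
  "series": [
    [[0.0022,-0.0023,-0.01,0,0,-0.015,0.085],[0.0022,-0.0023,-0.017,0,0,-0.015,0.085],[0,0,-0.017,0,0,0,0.075],[0,0,-0.015,0,0,0,0.07],[0,0,-0.008,0,0,0,0.065],[0,0,0,0,0,0,0.062],[0,0,0,0,0,0,0.062]]
  ],
  "newtons": 20
}}

```text
clock: 3.28
position: [0.6568, 0.0354, 0.1719]
ee_rot: [-0.171, 0.093, 0.981, 0.019]
contact_force: [0.5, -0.6, -0.2]
width: 0.0615
```

Run:
```python
from h import *
s,d=grab("wrist"); print(s['clock'],s['position'],s['ee_rot'],s['width'],s['contact_force'])
w,x,y,z=s['ee_rot'];M=Ro.from_quat([x,y,z,w]).as_matrix();print(M)
import pickle; pickle.dump((s,d),open('w3.pkl','wb'))
print(M.T@(np.array([.6606,.0344,.175])-s['position']))
crop(d,160,200,480,400,2.5,'w3.png')
```

```text
3.2833 [0.6567684  0.03544893 0.17193286] [-0.17147916  0.09275142  0.98062391  0.0192046 ] 0.061512837185365335 [ 0.49353284 -0.63970646 -0.18171545]
[[-0.92398415  0.18849489 -0.33275061]
 [ 0.17532214  0.98205672  0.06947484]
 [ 0.33987563  0.0058551  -0.94045217]]
[-0.00268179 -0.00028992 -0.00423234]
```

View pics/w3.png

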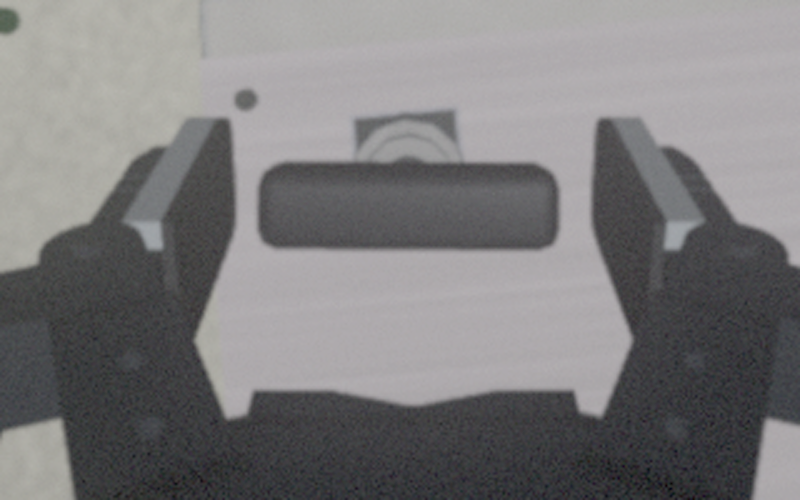

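Call:
{"method": "move_arm", "body": {
  "series": [
    [[0.001,-0.001,-0.005,0,0,0,0.056],[0,0,0,0,0,0,0.052],[0,0,0,0,0,0,0.044],[0,0,0,0,0,0,0.04],[0,0,0,0,0,0,0.04],[0,0,0,0,0,0,0.04]]
  ],
  "newtons": 20
}}

```text
clock: 3.83
position: [0.6584, 0.034, 0.1658]
ee_rot: [-0.172, 0.093, 0.981, 0.019]
contact_force: [1.1, -0.3, 1.8]
width: 0.0475
```

Run:
```python
from h import *
s,d=grab("wrist"); print(s['clock'],s['position'],s['width'],s['contact_force'],s['moment'])
crop(d,160,200,480,400,2.5,'w4.png')
```

```text
3.8333 [0.65843343 0.03395593 0.16577845] 0.04749263452989033 [ 1.08940814 -0.29712926  1.84897806] [-0.01552423 -0.10406246  0.05439985]
```

View pics/w4.png

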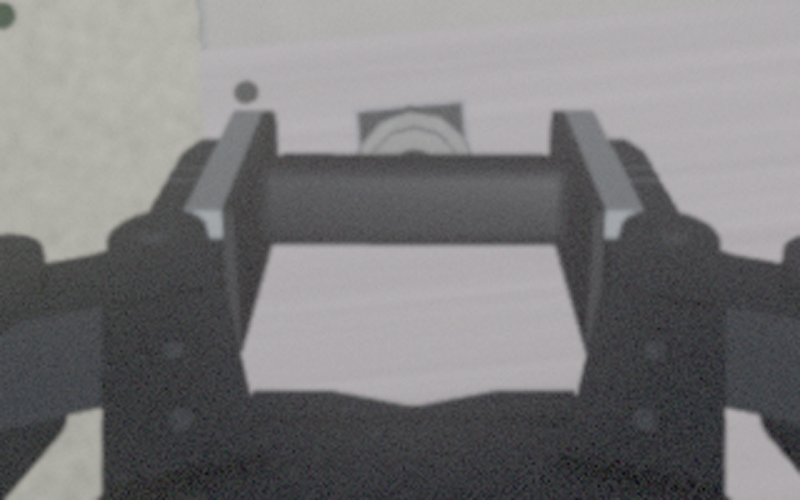

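Call:
{"method": "move_arm", "body": {
  "series": [
    [[0,0,0.001,0,0,0,0.04],[0,0,0.002,0,0,0,0.04],[0,0,0.003,0,0,0,0.04],[0,0,0.003,0,0,0,0.04],[0,0,0.002,0,0,0,0.04],[0,0,0,0,0,0,0.04]]
  ],
  "newtons": 30
}}

```text
clock: 4.38
position: [0.6585, 0.034, 0.1769]
ee_rot: [-0.172, 0.093, 0.981, 0.019]
contact_force: [0.5, -0.6, -1.7]
width: 0.0474
```

Run:
```python
from h import *
s,d=grab("wrist"); print(s['clock'],s['position'],s['width'],s['contact_force'],s['moment'])
crop(d,160,200,480,400,2.5,'w5.png')
```

```text
4.3833 [0.65849833 0.0339721  0.17693104] 0.04735993738994452 [ 0.51042827 -0.55822875 -1.72907153] [-0.03951595 -0.18889306 -0.05107571]
```

View pics/w5.png

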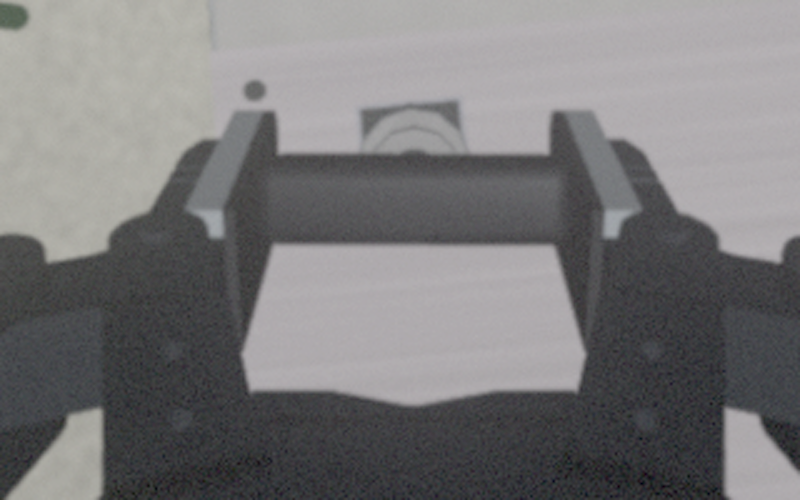

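Call:
{"method": "move_arm", "body": {
  "series": [
    [[0,0,0.003,0,0,0,0.04],[0,0,0.005,0,0,0,0.04],[0,0,0.005,0,0,0,0.04],[0,0,0.005,0,0,0,0.04],[0,0,0.005,0,0,0,0.04],[0,0,0.005,0,0,0,0.04],[0,0,0.005,0,0,0,0.04],[0,0,0.006,0,0,0,0.04],[0,0,0.01,0,0,0,0.04],[0,0,0.015,0,0,0,0.04],[0,0,0.015,0,0,0,0.04],[0,0,0.01,0,0,0,0.04],[0,0,0,0,0,0,0.04]]
  ],
  "newtons": 30
}}

```text
clock: 5.52
position: [0.6591, 0.034, 0.2684]
ee_rot: [-0.17, 0.093, 0.981, 0.019]
contact_force: [-0.1, 0.1, -1.3]
width: 0.0475
```

Run:
```python
from h import *
s,d=grab("wrist"); print(s['clock'],s['position'],s['width'],s['contact_force'],s['moment'],s['qpos'])
crop(d,160,200,480,400,2.5,'w6.png')
s,d=grab("scene"); crop(d,240,120,440,290,4,'s6.png',.5)
```

```text
5.5167 [0.65909583 0.03396004 0.26840568] 0.04745592475101273 [-0.13105672  0.12760391 -1.3382503 ] [-0.08784281 -0.2173731  -0.03221134] [-0.07740747  0.59157241  0.97410665  0.04639897  1.91645631 -1.45121552]
```

View pics/w6.png

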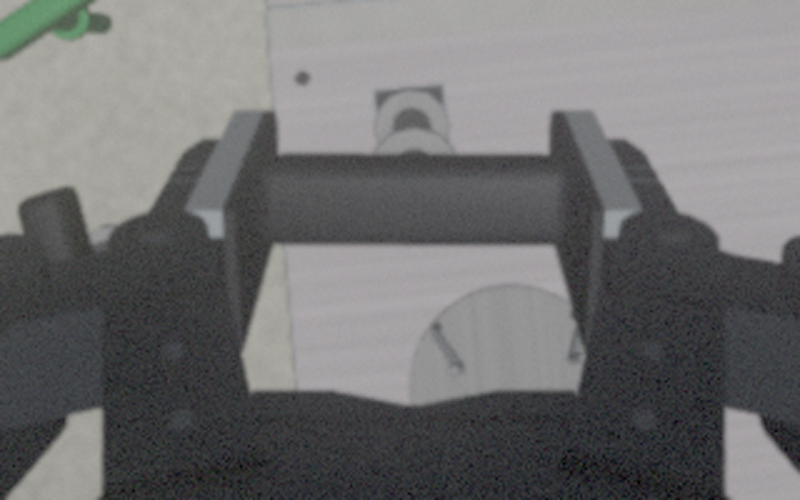

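View pics/s6.png

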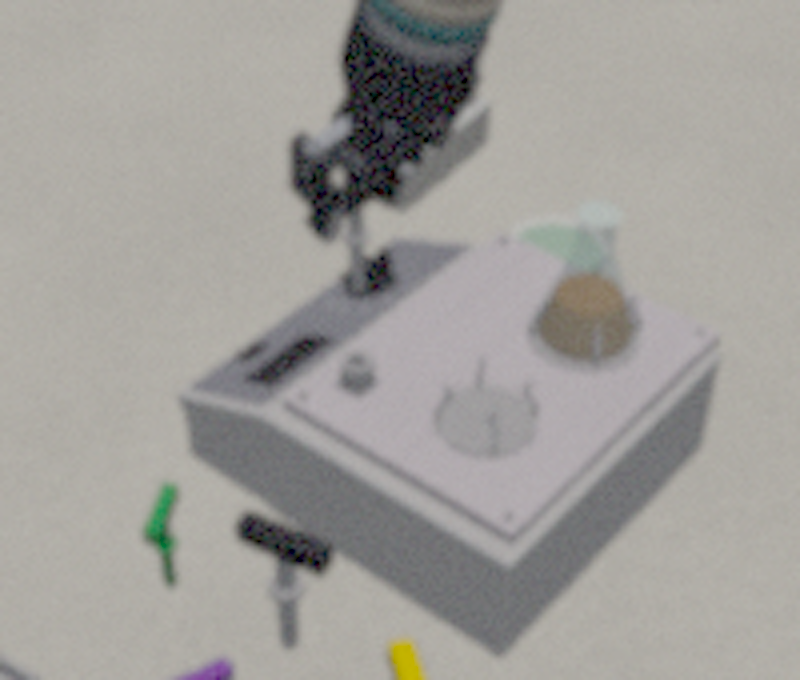

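Call:
{"method": "move_arm", "body": {
  "series": [
    [[-0.01,-0.015,0.005,0,0,-0.032,0.04],[-0.017,-0.027,0,0,0,-0.032,0.04],[-0.017,-0.027,0,0,0,-0.032,0.04],[-0.017,-0.027,0,0,0,-0.032,0.04],[-0.017,-0.027,0,0,0,-0.032,0.04],[-0.017,-0.027,0,0,0,-0.032,0.04],[-0.017,-0.027,0,0,0,-0.032,0.04],[-0.017,-0.027,0,0,0,-0.032,0.04],[-0.017,-0.027,0,0,0,-0.032,0.04],[-0.017,-0.027,0,0,0,-0.032,0.04],[-0.017,-0.027,0,0,0,-0.032,0.04],[-0.017,-0.027,0,0,0,0,0.04],[-0.01,-0.011,0,0,0,0,0.04],[0,0,0,0,0,0,0.04],[0,0,0,0,0,0,0.04]]
  ],
  "newtons": 30
}}

```text
clock: 6.87
position: [0.4508, -0.2888, 0.2697]
ee_rot: [-0.167, 0.264, 0.949, 0.05]
contact_force: [0.8, 0.3, -0.9]
width: 0.047
```

Run:
```python
from h import *
s,d=grab("wrist"); print(s['clock'],s['position'],s['width'],s['contact_force'],s['moment'],s['qpos'])
w,x,y,z=s['ee_rot'];M=Ro.from_quat([x,y,z,w]).as_matrix();print(M)
crop(d,0,0,640,400,1.25,'w7.png')
print('tray corners', [(n,at_z(d,u,v,z,s)) for n,u,v,z in []])
import pickle; pickle.dump((s,d),open('w7.pkl','wb'))
```

```text
6.8667 [ 0.45084034 -0.28875599  0.26967939] 0.047026465734163005 [ 0.78635235  0.28444752 -0.92875265] [-0.15075485 -0.13631275  0.03954156] [-0.67426545  0.39716256  1.30671845 -0.03908608  1.7855869  -1.70435454]
[[-0.8052294   0.51717666 -0.29005848]
 [ 0.48378798  0.85585015  0.18294731]
 [ 0.34286267  0.00698775 -0.93935955]]
tray corners []
```

View pics/w7.png

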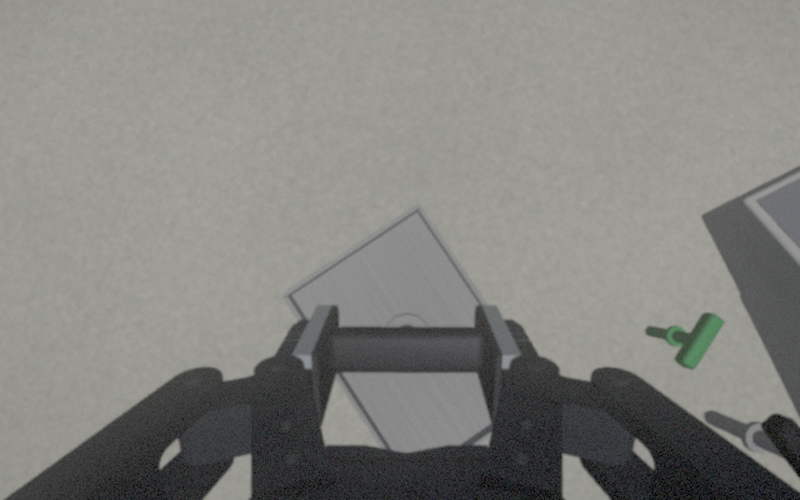

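Call:
{"method": "move_arm", "body": {
  "series": [
    [[0.0024,0,-0.005,-0.062,-0.1026,0,0.04],[0.0024,0,-0.015,-0.062,-0.1026,0,0.04],[0.0024,0,-0.02,-0.062,-0.1026,0,0.04],[0.0024,0,-0.02,-0.062,-0.1026,0,0.04],[0.0024,0,-0.02,-0.062,-0.1026,0,0.04],[0.0024,-0.001,-0.02,-0.062,-0.1026,0,0.04],[0.0024,-0.001,-0.02,-0.062,-0.1026,0,0.04],[0.0024,-0.001,-0.02,-0.062,-0.1026,0,0.04],[0.0024,0,-0.02,-0.062,-0.1026,0,0.04],[0.0024,0,-0.02,-0.062,-0.1026,0,0.04],[0,0,-0.015,0,0,0,0.04],[0,0,0,0,0,0,0.04],[0,0,0,0,0,0,0.04]]
  ],
  "newtons": 30
}}

```text
clock: 8.0
position: [0.4901, -0.2766, 0.1218]
ee_rot: [0.299, 0.242, 0.921, -0.058]
contact_force: [-0.5, 0.3, -0.4]
width: 0.0475
```

Run:
```python
from h import *
s,d=grab("wrist"); print(s['clock'],s['position'],s['width'],s['contact_force'],s['moment'],s['qpos'])
w,x,y,z=s['ee_rot'];M=Ro.from_quat([x,y,z,w]).as_matrix();print(M)
crop(d,0,0,640,400,1.25,'w8.png')
s,d=grab("scene"); crop(d,100,200,300,370,4,'s8.png',.5)
```

```text
8.0 [ 0.49014299 -0.27662853  0.12178541] 0.04752054400391051 [-0.48654858  0.30459391 -0.42609276] [ 0.19359993  0.37048497 -0.0119783 ] [-0.74659731  0.17005288  2.21421521  0.8256715   0.23473736 -2.56305778]
[[-0.70480669  0.47994421  0.52239935]
 [ 0.41120164  0.87646295 -0.25045141]
 [-0.57806637  0.03829164 -0.8150908 ]]
```

View pics/w8.png

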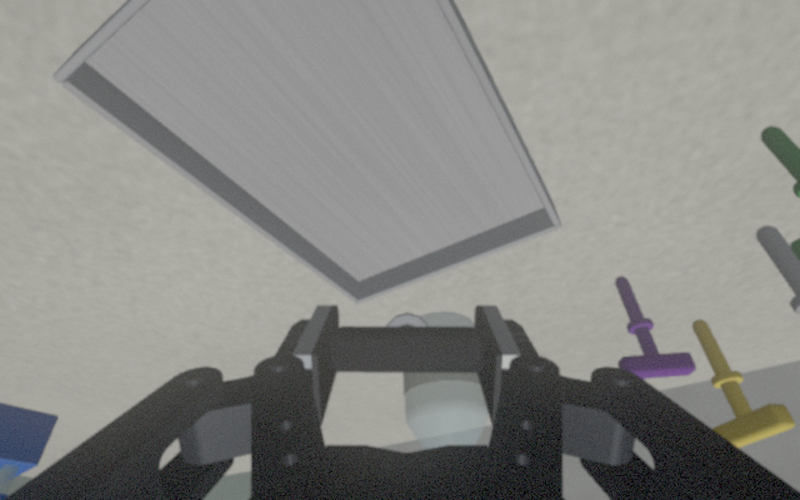

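View pics/s8.png

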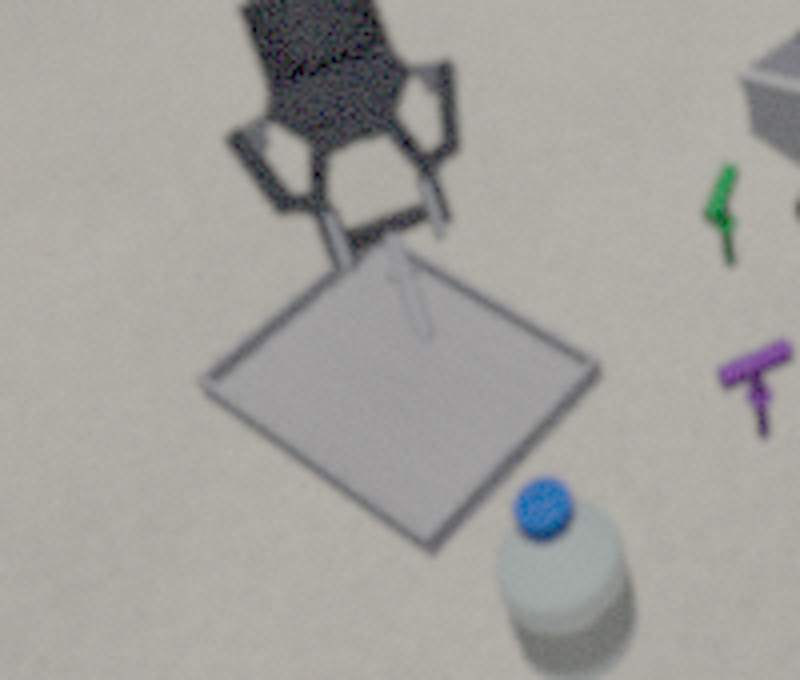

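```bash
cat > fk.py <<'E'
from h import *
from scipy.optimize import least_squares
def Rz(a):return Ro.from_euler('z',a).as_matrix()
def Ry(a):return Ro.from_euler('y',a).as_matrix()
def fk(q,g):
    h,L1,L2,L3,d,a=g
    R=Rz(q[0]);p=np.array([0,0,h])+R@[a,d,0]
    R=R@Ry(q[1]);p=p+R@[0,0,L1]
    R=R@Ry(q[2])@Rz(q[3]);p=p+R@[0,0,L2]
    R=R@Ry(q[4])@Rz(q[5]);p=p+R@[0,0,L3]
    return p,R
Q=np.array([(1.16201,.276589,1.50615,0,1.36068,-.121),(.02955,.21479,1.39476,-.00358,1.52916,-1.39509),(-.06574,.60053,1.04523,.03925,1.84934,-1.47328),(-.07741,.59157,.97411,.0464,1.91646,-1.45122),(-.67427,.39716,1.30672,-.03909,1.78559,-1.70435),(-.7466,.17005,2.21422,.82567,.23474,-2.56306)])
P=np.array([(.16301,.55088,.24144),(.55142,.08447,.32186),(.6529,.03993,.23318),(.6591,.03396,.26841),(.45084,-.28876,.26968),(.49014,-.27663,.12179)])
r=least_squares(lambda g:np.concatenate([fk(q,g)[0]-p for q,p in zip(Q,P)]),[.2,.4,.4,.2,.08,0])
G=r.x
LIM=np.array([[-2.89,2.89],[-.75,2.08],[.22,2.7],[-1.18,4.32],[.11,2.71],[-2.7,2.7]])
def ik(p,R,q0):
    f=lambda q:np.concatenate([fk(q,G)[0]-p,0.3*Ro.from_matrix(fk(q,G)[1].T@(R)).as_rotvec()])
    s=least_squares(f,np.clip(q0,LIM[:,0]+1e-3,LIM[:,1]-1e-3),bounds=(LIM[:,0],LIM[:,1]));return s.x,np.abs(s.fun).max()
if __name__=="__main__":
    print(G,np.round(r.fun*1000,1)); print(fk(Q[5],G)[1]); print(fk(Q[0],G)[1])
E
python3 fk.py
```

```text
[0.0405581  0.60475947 0.38549086 0.29468459 0.07146357 0.02611399] [ -3.   -1.7   5.1 -12.7   1.9  -0.1   1.4  -0.2   1.2  -4.1  -0.2  -1.4
   9.9  -2.4   0.6   1.  -11.8  -5.5]
[[-0.47994298 -0.70480907  0.52239728]
 [-0.87646363  0.41120149 -0.25044928]
 [-0.03829162 -0.57806359 -0.81509278]]
[[-2.83829629e-01 -9.58874452e-01 -7.25964897e-04]
 [-9.58873013e-01  2.83830472e-01 -1.67586171e-03]
 [ 1.81299194e-03  2.20448940e-04 -9.99998332e-01]]
```

```bash
python3 - <<'E'
import re
t=open('fk.py').read()
t=t.replace("h,L1,L2,L3,d,a=g","h,L1,L2,L3,d,a,b,c,e=g").replace("R=R@Ry(q[2])@Rz(q[3]);p=p+R@[0,0,L2]","R=R@Ry(q[2]);p=p+R@[b,e,0];R=R@Rz(q[3]);p=p+R@[0,0,L2]")
t=t.replace("p=p+R@[0,0,L3]","p=p+R@[0,0,L3]").replace("R=R@Ry(q[4])@Rz(q[5])","R=R@Ry(q[4]);p=p+R@[c,0,0];R=R@Rz(q[5])@Rz(np.pi/2)")
t=t.replace("[.2,.4,.4,.2,.08,0]","[.2,.4,.4,.2,.08,0,0,0,0]")
open('fk.py','w').write(t)
E
python3 fk.py
```

```text
[ 1.36780615e-01  6.29688050e-01  4.21079904e-01  3.53479167e-01
  9.26689898e-01  2.54026377e-05  6.03914041e-02  3.52044387e-06
 -8.57290065e-01] [-0. -0. -0.  0. -0.  0.  0.  0. -0. -0. -0. -0.  0. -0.  0.  0.  0. -0.]
[[-0.70480907  0.47994298  0.52239728]
 [ 0.41120149  0.87646363 -0.25044928]
 [-0.57806359  0.03829162 -0.81509278]]
[[-9.58874452e-01  2.83829629e-01 -7.25964897e-04]
 [ 2.83830472e-01  9.58873013e-01 -1.67586171e-03]
 [ 2.20448940e-04 -1.81299194e-03 -9.99998332e-01]]
```

```bash
cat > s1.py <<'E'
from fk import *
q0=Q[5]
def toolR(yaw,T):
    # tool z tilted T from down towards azimuth yaw; tool y horizontal = (-sin,cos) of yaw
    z=np.array([np.sin(T)*np.cos(yaw),np.sin(T)*np.sin(yaw),-np.cos(T)]);y=np.array([-np.sin(yaw),np.cos(yaw),0]);x=np.cross(y,z)
    return np.stack([x,y,z],1)
if __name__=="__main__":
  for X,Y in [(.48,-.28),(.5,-.285),(.52,-.29)]:
   for yaw in (-.5,-.65,-.8):
    for T in (35,40,45,50):
     R=toolR(yaw,np.radians(T))
     h=np.array([X,Y,.03]);p=h+.01*R[:,2]
     best=min((ik(p,R,g) for g in ([-.7,.4,2.0,0,.3,-1.7],[-.5,.4,2,3.1,.3,1.5])),key=lambda a:a[1])
     print(X,Y,yaw,T,np.round(best[0],2),round(best[1],4))
E
python3 s1.py
```

```text
0.48 -0.28 -0.5 35 [-0.74  0.38  2.34  2.49  0.22  2.02] 0.0
0.48 -0.28 -0.5 40 [-0.76  0.42  2.41  2.71  0.4   1.77] 0.0
0.48 -0.28 -0.5 45 [-0.77  0.47  2.48  2.8   0.61  1.66] 0.0
0.48 -0.28 -0.5 50 [-0.79  0.55  2.55  2.84  0.84  1.59] 0.0
0.48 -0.28 -0.65 35 [-0.66  0.39  2.33  3.13  0.19  1.58] 0.0
0.48 -0.28 -0.65 40 [-0.66  0.42  2.4   3.13  0.38  1.58] 0.0
0.48 -0.28 -0.65 45 [-0.66  0.47  2.48  3.13  0.59  1.57] 0.0
0.48 -0.28 -0.65 50 [-0.66  0.55  2.55  3.14  0.82  1.57] 0.0
0.48 -0.28 -0.8 35 [-0.57  0.39  2.31  3.81  0.21  1.1 ] 0.0
0.48 -0.28 -0.8 40 [-0.56  0.42  2.38  3.57  0.38  1.36] 0.0
0.48 -0.28 -0.8 45 [-0.54  0.47  2.45  3.48  0.57  1.47] 0.0
0.48 -0.28 -0.8 50 [-0.52  0.54  2.51  3.44  0.79  1.54] 0.0
0.5 -0.285 -0.5 35 [-0.71  0.4   2.3   2.47  0.19  2.06] 0.0
0.5 -0.285 -0.5 40 [-0.73  0.43  2.37  2.73  0.37  1.79] 0.0
0.5 -0.285 -0.5 45 [-0.74  0.48  2.44  2.82  0.56  1.67] 0.0
0.5 -0.285 -0.5 50 [-0.76  0.54  2.51  2.86  0.78  1.6 ] 0.0
0.5 -0.285 -0.65 35 [-0.63  0.4   2.29  3.2   0.16  1.52] 0.0
0.5 -0.285 -0.65 40 [-0.63  0.43  2.36  3.18  0.35  1.55] 
[... 407 characters left out ...]
25  2.44  0.17  2.12] 0.0
0.52 -0.29 -0.5 40 [-0.7   0.44  2.32  2.74  0.33  1.8 ] 0.0
0.52 -0.29 -0.5 45 [-0.71  0.48  2.39  2.84  0.52  1.68] 0.0
0.52 -0.29 -0.5 50 [-0.73  0.54  2.46  2.88  0.73  1.62] 0.0
0.52 -0.29 -0.65 35 [-0.61  0.42  2.25  3.3   0.13  1.44] 0.0
0.52 -0.29 -0.65 40 [-0.61  0.44  2.31  3.22  0.31  1.52] 0.0
0.52 -0.29 -0.65 45 [-0.61  0.48  2.38  3.2   0.51  1.55] 0.0
0.52 -0.29 -0.65 50 [-0.61  0.54  2.45  3.19  0.72  1.56] 0.0
0.52 -0.29 -0.8 35 [-0.54  0.42  2.23  4.11  0.18  0.82] 0.0
0.52 -0.29 -0.8 40 [-0.52  0.45  2.29  3.72  0.33  1.23] 0.0
0.52 -0.29 -0.8 45 [-0.51  0.49  2.35  3.58  0.5   1.39] 0.0
0.52 -0.29 -0.8 50 [-0.49  0.54  2.41  3.51  0.7   1.48] 0.0
```

```bash
cat > s2.py <<'E'
from s1 import *
for yaw in (-.55,-.65):
  for T in (20,24,28):
    R=toolR(yaw,np.radians(T))
    for h in ([.515,-.29,.09],[.515,-.29,.058],[.5,-.28,.025]):
      p=np.array(h)+.01*R[:,2]
      a=ik(p,R,[-.7,.4,2.0,0.1,.3,-1.7]);print(yaw,T,h,np.round(a[0],2),round(a[1],4))
E
python3 s2.py
python3 - <<'E'
import sys;sys.path.insert(0,'.')
from s1 import *
s=manip.get_state();w,x,y,z=s['ee_rot'];M=Ro.from_quat([x,y,z,w]).as_matrix()
for T in (20,24,28):
  print(T,Ro.from_matrix(toolR(-.6,np.radians(T))@M.T).as_rotvec())
h=s['position']-.01*M[:,2];print('handle',h)
# pin direction in tool: at grip pin was vertical with M0
M0=np.array([[-0.92398415,0.18849489,-0.33275061],[0.17532214,0.98205672,0.06947484],[0.33987563,0.0058551,-0.94045217]])
pd=M0.T@np.array([0,0,-1]);print('tip',h+.073*M@pd, 'pin angle', np.degrees(np.arccos(-(M@pd)[2])))
E
```

```text
-0.55 20 [0.515, -0.29, 0.09] [-0.65  0.31  1.98  0.07  0.5  -1.73] 0.0
-0.55 20 [0.515, -0.29, 0.058] [-0.65  0.36  2.02  0.08  0.42 -1.74] 0.0
-0.55 20 [0.5, -0.28, 0.025] [-0.65  0.39  2.09  0.12  0.31 -1.78] 0.0
-0.55 24 [0.515, -0.29, 0.09] [-0.66  0.3   2.04  0.11  0.39 -1.77] 0.0
-0.55 24 [0.515, -0.29, 0.058] [-0.66  0.35  2.08  0.14  0.3  -1.8 ] 0.0
-0.55 24 [0.5, -0.28, 0.025] [-0.66  0.39  2.15  0.23  0.19 -1.9 ] 0.0
-0.55 28 [0.515, -0.29, 0.09] [-0.66  0.29  2.1   0.19  0.28 -1.85] 0.0
-0.55 28 [0.515, -0.29, 0.058] [-0.66  0.34  2.13  0.28  0.19 -1.95] 0.0
-0.55 28 [0.5, -0.28, 0.025] [-0.67  0.39  2.19  0.61  0.11 -2.28] 0.0036
-0.65 20 [0.515, -0.29, 0.09] [-0.63  0.31  1.98 -0.02  0.5  -1.53] 0.0
-0.65 20 [0.515, -0.29, 0.058] [-0.63  0.36  2.02 -0.02  0.42 -1.53] 0.0
-0.65 20 [0.5, -0.28, 0.025] [-0.63  0.39  2.09 -0.03  0.31 -1.52] 0.0
-0.65 24 [0.515, -0.29, 0.09] [-0.62  0.3   2.04 -0.03  0.39 -1.52] 0.0
-0.65 24 [0.515, -0.29, 0.058] [-0.62  0.35  2.07 -0.04  0.3  -1.51] 0.0
-0.65 24 [0.5, -0.28, 0.025] [-0.63  0.39  2.15 -0.05  0.19 -1.5 ] 0.0
-0.65 28 [0.515, -0.29, 0.09] [-0.62  0.29  2.09 -0.05  0.27 -1.5 ] 0.0
-0.65 28 [0.515, -0.29, 0.058] [-0.62  0.35  2.13 -0.07  0.18 -1.48] 0.0
-0.65 28 [0.5, -0.28, 0.025] [-0.62  0.39  2.18 -0.15  0.11 -1.39] 0.006
20 [ 0.11107148  0.25001738 -0.09354067]
24 [ 0.07445998  0.19055597 -0.09508141]
28 [ 0.03787287  0.13107765 -0.09654134]
handle [ 0.48562379 -0.27562331  0.1314636 ]
tip [ 0.53884937 -0.3035349   0.09002714] pin angle 55.415377745111535
```

Call:
{"method": "move_arm", "body": {
  "series": [
    [[0.007,-0.004,-0.005,0.0186,0.0476,-0.0238,0.04],[0.007,-0.004,-0.012,0.0186,0.0476,-0.0238,0.04],[0.007,-0.004,-0.012,0.0186,0.0476,-0.0238,0.04],[0.007,-0.004,-0.012,0.0186,0.0476,-0.0238,0.04],[0,0,0,0,0,0,0.04],[0,0,0,0,0,0,0.04],[0,0,0,0,0,0,0.04]]
  ],
  "newtons": 30
}}

```text
clock: 8.68
position: [0.5108, -0.2871, 0.0914]
ee_rot: [0.227, 0.275, 0.932, -0.056]
contact_force: [-0.4, 0.1, -1.0]
width: 0.0473
```

```bash
cat > chk.py <<'E'
from h import *
s=manip.get_state();w,x,y,z=s['ee_rot'];M=Ro.from_quat([x,y,z,w]).as_matrix()
h=s['position']-.01*M[:,2]
M0=np.array([[-0.92398415,0.18849489,-0.33275061],[0.17532214,0.98205672,0.06947484],[0.33987563,0.0058551,-0.94045217]])
pd=M0.T@np.array([0,0,-1])
print(s['clock'],'pos',s['position'],'w',s['width'],'F',s['contact_force'],'q',np.round(s['qpos'],2));print('handle',h,'tip',h+.073*M@pd,'pin dir',M@pd)
E
python3 chk.py
python3 - <<'E'
from h import *
s,d=grab("scene"); crop(d,100,200,300,370,4,'s9.png',.5)
s,d=grab("wrist"); crop(d,0,0,640,400,1.25,'w9.png')
E
```

```text
8.6833 pos [ 0.51084385 -0.28705428  0.09136452] w 0.04728295433840975 F [-0.43183794  0.13418719 -0.98444718] q [-0.67  0.26  2.09  0.2   0.33 -1.84]
handle [ 0.50691797 -0.28475441  0.10026946] tip [ 0.55212987 -0.31300806  0.05040348] pin dir [ 0.61934104 -0.38703627 -0.68309561]
```

View pics/s9.png

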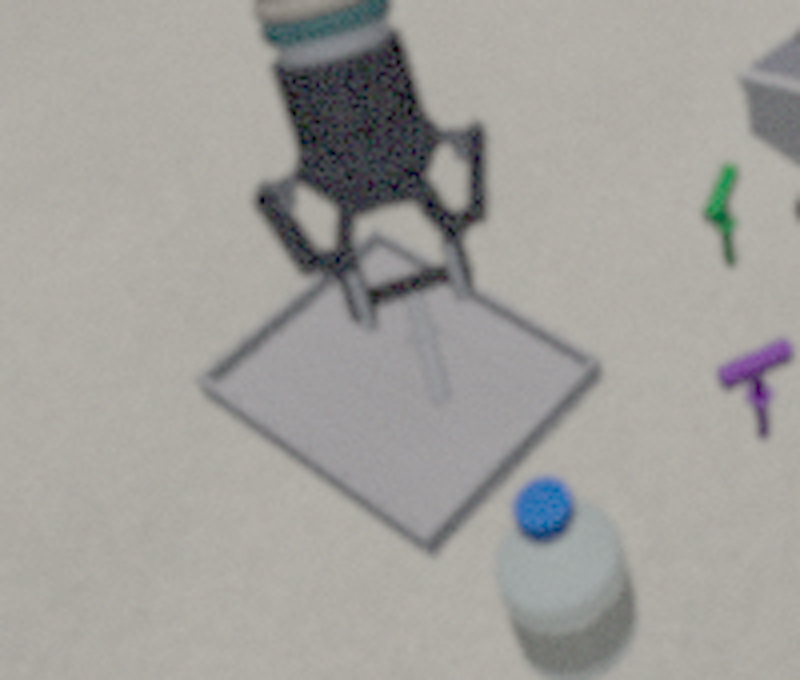

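View pics/w9.png

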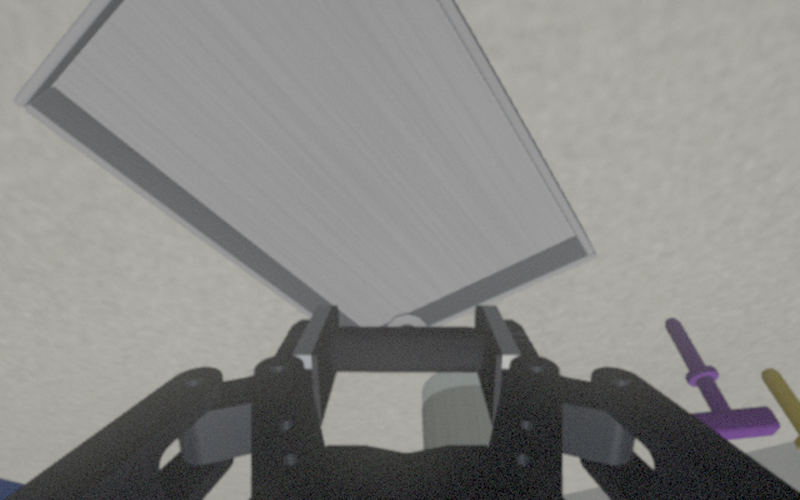

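Call:
{"method": "move_arm", "body": {
  "series": [
    [[0,0,-0.008,0,0,0,0.04],[0,0,-0.014,0,0,0,0.04],[0,0,-0.012,0,0,0,0.04],[0,0,-0.006,0,0,0,0.04],[0,0,0,0,0,0,0.04],[-0.001,0.0006,-0.003,0,0,0,0.04],[-0.001,0.0006,-0.003,0,0,0,0.04],[0,0,0,0,0,0,0.04]]
  ],
  "newtons": 20
}}

```text
clock: 9.45
position: [0.509, -0.2865, 0.046]
ee_rot: [0.228, 0.276, 0.932, -0.057]
contact_force: [-4.0, 2.9, 7.8]
width: 0.0474
```

```bash
python3 chk.py
python3 - <<'E'
from h import *
s,d=grab("scene"); crop(d,100,200,300,370,4,'s10.png',.5)
E
```

```text
9.45 pos [ 0.50899171 -0.28654044  0.04597473] w 0.04743207109885117 F [-3.95298033  2.93317539  7.81886739] q [-0.67  0.34  2.15  0.33  0.2  -1.97]
handle [ 0.50505976 -0.28422199  0.05487217] tip [ 0.55028763 -0.31260677  0.00509523] pin dir [ 0.61955993 -0.38883254 -0.68187591]
```

View pics/s10.png

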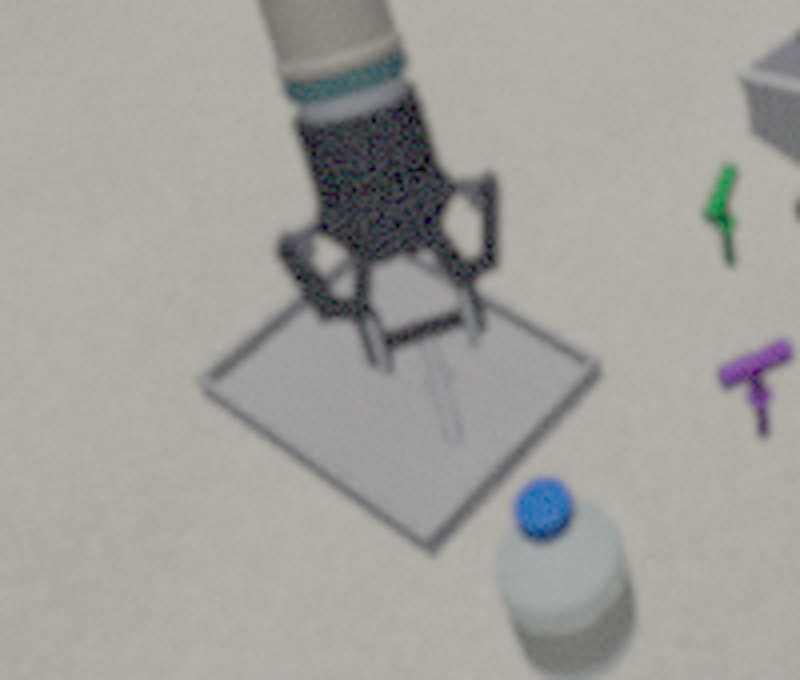

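Call:
{"method": "move_arm", "body": {
  "series": [
    [[-0.002,0.0013,-0.003,0,0,0,0.04],[-0.002,0.0013,-0.003,0,0,0,0.04],[-0.002,0.0013,-0.003,0,0,0,0.04],[0,0,0,0,0,0,0.04]]
  ],
  "newtons": 20
}}

```text
clock: 9.83
position: [0.5035, -0.283, 0.0373]
ee_rot: [0.228, 0.276, 0.932, -0.057]
contact_force: [-1.6, 1.7, 5.8]
width: 0.0474
```

```bash
python3 chk.py
python3 - <<'E'
from h import *
s,d=grab("wrist"); crop(d,160,200,480,400,2.5,'w11.png')
E
```

```text
9.8333 pos [ 0.50351028 -0.28301717  0.03733611] w 0.047361424070003065 F [-1.57821506  1.73953561  5.77698996] q [-0.67  0.35  2.17  0.4   0.16 -2.04]
handle [ 0.49957053 -0.28069009  0.04622785] tip [ 0.54483875 -0.30912809 -0.00348199] pin dir [ 0.62011262 -0.38956164 -0.68095673]
```

View pics/w11.png

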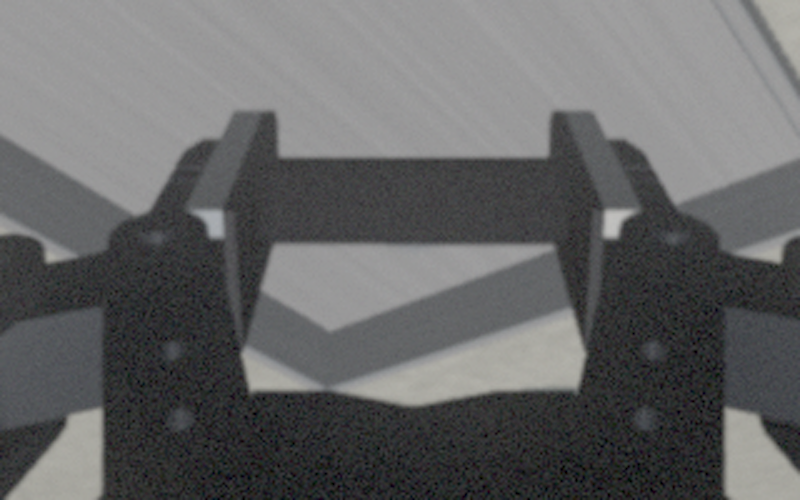

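Call:
{"method": "move_arm", "body": {
  "series": [
    [[-0.0015,0.001,-0.003,0.008,0.012,0,0.04],[-0.0015,0.001,-0.003,0.008,0.012,0,0.04],[-0.0015,0.001,-0.003,0.008,0.012,0,0.04],[-0.001,0.0007,-0.003,0.008,0.012,0,0.04],[-0.001,0.0007,-0.002,0.008,0.012,0,0.04],[0,0,0,0,0,0,0.04]]
  ],
  "newtons": 20
}}

```text
clock: 10.38
position: [0.4971, -0.2786, 0.0229]
ee_rot: [0.194, 0.278, 0.94, -0.047]
contact_force: [-2.3, 2.1, 4.7]
width: 0.0475
```

```bash
python3 chk.py
python3 - <<'E'
from h import *
s,d=grab("wrist"); crop(d,160,200,480,400,2.5,'w12.png')
s,d=grab("scene"); crop(d,100,200,300,370,4,'s12.png',.5)
E
```

```text
10.3833 pos [ 0.49713935 -0.27857226  0.02286507] w 0.0475207727785667 F [-2.30914387  2.08586757  4.67496115] q [-0.67  0.37  2.14  0.24  0.24 -1.89]
handle [ 0.49375416 -0.27661977  0.03206987] tip [ 0.53587024 -0.30290394 -0.02145002] pin dir [ 0.57693258 -0.36005707 -0.73314917]
```

View pics/w12.png

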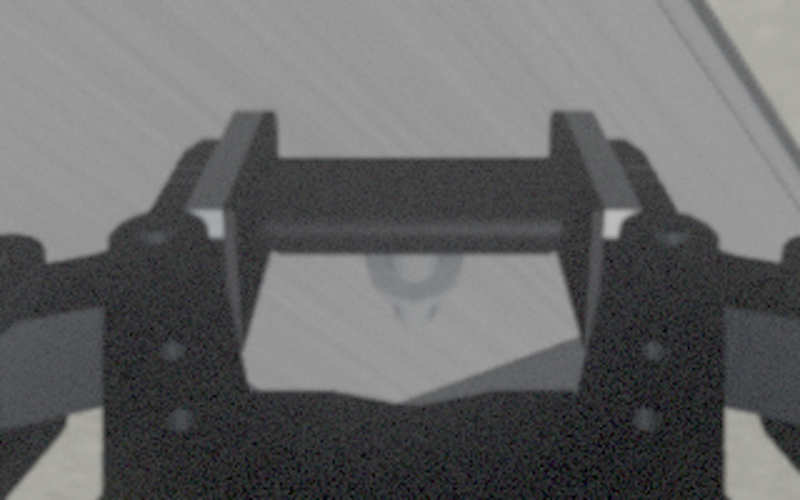

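View pics/s12.png

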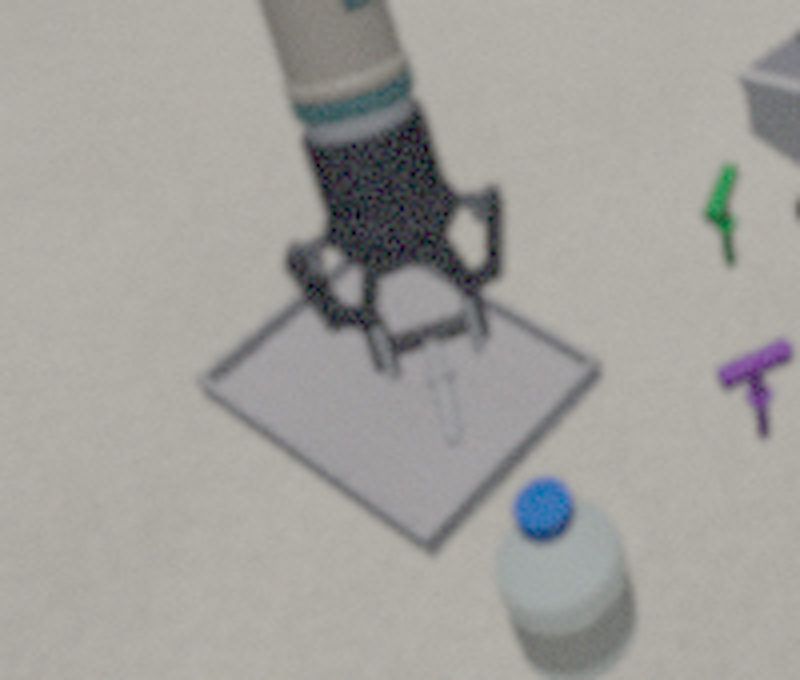

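Call:
{"method": "move_arm", "body": {
  "series": [
    [[-0.0007,0.0005,-0.002,0,0,0,0.04],[-0.0007,0.0005,-0.002,0,0,0,0.04],[-0.0005,0.0003,-0.002,0,0,0,0.04],[0,0,0,0,0,0,0.04],[0,0,0,0,0,0,0.048],[0,0,0,0,0,0,0.052],[0,0,0,0,0,0,0.058],[0,0,0,0,0,0,0.064],[0,0,0,0,0,0,0.066],[0,0,0,0,0,0,0.066]]
  ],
  "newtons": 20
}}

```text
clock: 11.32
position: [0.4945, -0.2767, 0.0159]
ee_rot: [0.193, 0.278, 0.94, -0.046]
contact_force: [0.6, 0.2, 0.6]
width: 0.0661
```

```bash
python3 chk.py
python3 - <<'E'
from h import *
s,d=grab("wrist"); crop(d,160,200,480,400,2.5,'w13.png')
E
```

```text
11.3167 pos [ 0.49452978 -0.27673411  0.0158893 ] w 0.06606000808763204 F [0.58366183 0.20607714 0.63412547] q [-0.67  0.38  2.16  0.26  0.22 -1.91]
handle [ 0.49115795 -0.27479306  0.02510142] tip [ 0.53318997 -0.3010202  -0.02851245] pin dir [ 0.5757811  -0.35927589 -0.73443649]
```

View pics/w13.png

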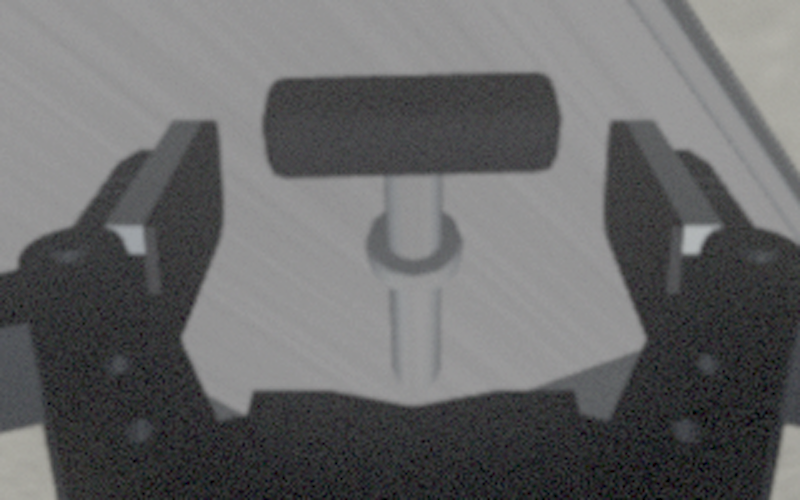

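```bash
cat > s3.py <<'E'
from s1 import *
yaw=-.0997;dial=np.array([.5834,.1676,.0856])
B=Rz(yaw)@Ry(-np.radians(20))  # cols: up-slope, left, normal
up,left,n=B.T
def dR(turn): # turn rad from click 1, tool y = up initially
    R0=np.stack([np.cross(up,-n),up,-n],1)
    return Ro.from_rotvec(-n*turn).as_matrix()@R0
if __name__=="__main__":
  print('n',n,'left',left, dR(0)[:,0])
  for dist,t in ((.1,0),(.021,0),(.021,60),(.021,122),(.021,130),(.1,122)):
    p=dial+dist*n;a=ik(p,dR(np.radians(t)),[.1,.4,1.7,0,.6,t/57.3]);print(dist,t,p,np.round(a[0],2),a[1])
  s=manip.get_state();w,x,y,z=s['ee_rot'];M=Ro.from_quat([x,y,z,w]).as_matrix()
  rv=Ro.from_matrix(dR(0)@M.T).as_rotvec();print('rotvec to hover',rv,np.linalg.norm(rv))
  # vertical-with-yaw intermediate
  print(s['position'],dial+.1*n-s['position'])
E
python3 s3.py
```

```text
n [-0.3403217   0.03404294  0.93969262] left [0.09953491 0.99503407 0.        ] [0.09953491 0.99503407 0.        ]
0.1 0 [0.54936783 0.17100429 0.17956926] [ 0.25  0.18  1.86 -0.17  0.78  0.45] 7.348929156197695e-09
0.021 0 [0.57625324 0.1683149  0.10533355] [ 0.23  0.3   1.92 -0.2   0.6   0.48] 2.531457409989548e-11
0.021 60 [0.57625324 0.1683149  0.10533355] [ 0.23  0.3   1.92 -0.2   0.6   1.53] 1.7408919333132108e-10
0.021 122 [0.57625324 0.1683149  0.10533355] [ 0.23  0.3   1.92 -0.2   0.6   2.61] 2.0300589230498965e-08
0.021 130 [0.57625324 0.1683149  0.10533355] [ 0.22  0.3   1.92 -0.16  0.6   2.7 ] 0.0041464807710750425
0.1 122 [0.54936783 0.17100429 0.17956926] [ 0.25  0.18  1.86 -0.17  0.78  2.58] 1.2555376300759243e-11
rotvec to hover [ 0.51750046 -0.12560856 -1.00033771] 1.13325185807923
[ 0.4945756  -0.27673829  0.01592616] [0.05479224 0.44774259 0.1636431 ]
```

Call:
{"method": "move_arm", "body": {
  "series": [
    [[-0.005,0.003,0.014,0,0,0,0.066],[-0.01,0.006,0.028,0,0,0,0.066],[-0.01,0.006,0.028,0,0,0,0.066],[-0.01,0.006,0.028,0,0,0,0.066],[-0.005,0.003,0.014,0,0,0,0.066],[0,0,0,0,0,0,0.066]]
  ]
}}

```text
clock: 11.87
position: [0.4554, -0.2534, 0.1318]
ee_rot: [0.196, 0.278, 0.939, -0.047]
contact_force: [-0.1, -0.9, 0.0]
width: 0.0657
```

Run:
```python
from h import *
s,d=grab("wrist"); print(s['clock'],s['position'],s['qpos']);crop(d,0,0,640,400,1.25,'w14.png')
```

```text
11.8667 [ 0.45537167 -0.25343018  0.13184862] [-0.68453166  0.12492117  2.10317539  0.12790487  0.5147697  -1.77827045]
```

View pics/w14.png

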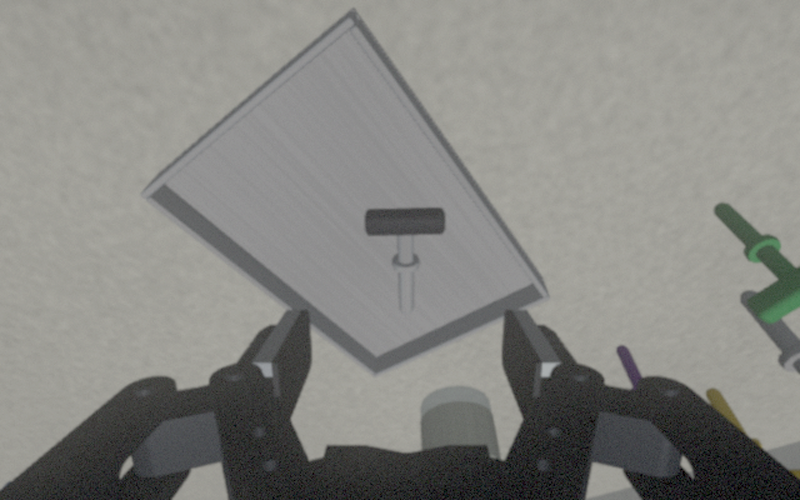

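Pin lies flat in the tray (handle at 405,221, shaft to 405,310). Now to a hover over the dial.

Call:
{"method": "move_arm", "body": {
  "series": [
    [[0.004,0.015,0.02,0.0517,-0.0126,-0.1,0.05],[0.007,0.032,0.02,0.0517,-0.0126,-0.1,0.04],[0.007,0.032,0.02,0.0517,-0.0126,-0.1,0.035],[0.007,0.033,0.02,0.0517,-0.0126,-0.1,0.035],[0.007,0.033,0.01,0.0517,-0.0126,-0.1,0.035],[0.007,0.033,0,0.0517,-0.0126,-0.1,0.035],[0.007,0.033,0,0.0517,-0.0126,-0.1,0.035],[0.007,0.033,0,0.0517,-0.0126,-0.1,0.035],[0.007,0.033,0,0.0517,-0.0126,-0.1,0.035],[0.007,0.033,-0.007,0.0517,-0.0126,-0.1,0.035],[0.007,0.033,-0.007,0,0,0,0.035],[0.007,0.033,-0.01,0,0,0,0.035],[0.007,0.032,-0.01,0,0,0,0.035],[0.006,0.016,-0.008,0,0,0,0.035],[0,0,0,0,0,0,0.035],[0,0,0,0,0,0,0.035]]
  ]
}}

```text
clock: 13.25
position: [0.5452, 0.1559, 0.167]
ee_rot: [0.133, 0.711, 0.682, 0.107]
contact_force: [0.2, -1.2, 0.4]
width: 0.035
```

```bash
python3 s3.py | tail -3
python3 - <<'E'
from h import *
s,d=grab("wrist"); print(s['clock'],s['position'],s['qpos'],s['width']);crop(d,0,0,640,400,1.25,'w15.png')
import pickle;pickle.dump((s,d),open('w15.pkl','wb'))
E
```

```text
0.1 122 [0.54936783 0.17100429 0.17956926] [ 0.25  0.18  1.86 -0.17  0.78  2.58] 1.2555376300759243e-11
rotvec to hover [ 0.027554   -0.00937737 -0.05196026] 0.05955691886250509
[0.54520899 0.15587181 0.16697488] [0.00415884 0.01513249 0.01259438]
13.25 [0.54520899 0.15587181 0.16697488] [ 0.22903759  0.18394893  1.89003279 -0.17219987  0.75214047  0.37900508] 0.03504402040861046
```

View pics/w15.png

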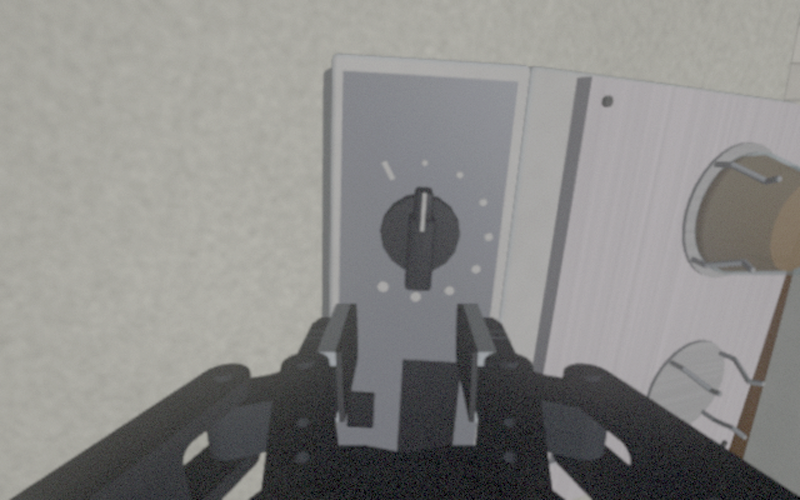

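Run:
```python
from h import *
import pickle;s,d=pickle.load(open('w15.pkl','rb'));crop(d,285,110,415,250,4.2,'w15a.png')
```

```text
(no output)
```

View pics/w15a.png

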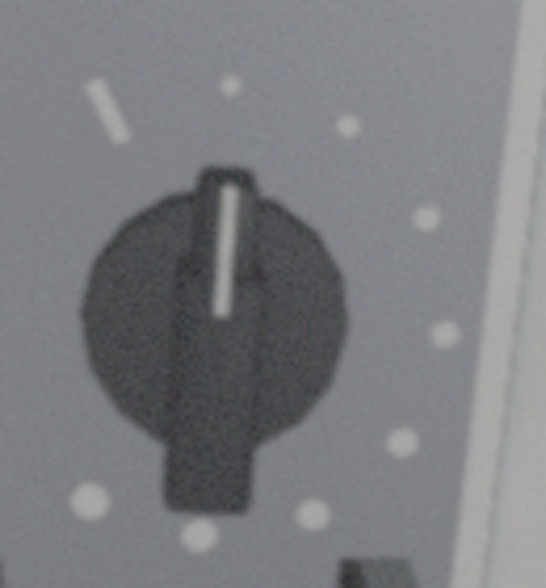

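Run:
```python
from s3 import *
import pickle
s,d=pickle.load(open('w15.pkl','rb'));s1,d1=pickle.load(open('w1.pkl','rb'))
c=lambda u,v:(285+u/4.2,110+v/4.2); q=lambda u,v:(350+u/5.7,130+v/5.7)
dotsB=[c(*a) for a in [(231,86),(348,125),(427,218),(445,335),(403,443),(313,515),(200,536),(90,501)]]
dotsA=[q(*a) for a in [(507,300),(487,397),(422,470),(328,497),(231,476),(159,411),(129,318),(149,223)]]
def f(p,V):
    B=Rz(p[2])@Ry(-np.radians(20));o=[]
    for S,D,L in V:
      for k,uv in enumerate(L):
        a=np.radians(90-30*k);X=p[[0,1,3]]+B@np.array([.036*np.cos(a),.036*np.sin(a),0]);o+=list(proj(D,X,S)-uv)
    return o
for V in ([(s,d,dotsB)],[(s1,d1,dotsA)],[(s,d,dotsB),(s1,d1,dotsA)]):
    r=least_squares(f,[.58,.166,-.1,.09],args=(V,));print(r.x,np.abs(r.fun).max())
p=r.x
# pointer tip line at bar top 24mm
B=Rz(p[2])@Ry(-np.radians(20));up,left,n=B.T;o=p[[0,1,3]]
for t in (.1,.06,.021):
    print('TCP at',t,o+t*n,'delta',o+t*n-s['position'])
# pointer direction: line ends in crop to plane 24mm out
e=[]
for uv in [(231,190),(222,315)]:
    oo,rr=ray(d,*c(*uv),s);lam=((o+.024*n-oo)@n)/(rr@n);X=oo+lam*rr-o;e.append([X@up,X@left,X@n])
print(np.round(e,4))
w,x,y,z=s['ee_rot'];M=Ro.from_quat([x,y,z,w]).as_matrix()
R0=np.stack([np.cross(up,-n),up,-n],1);print('rv',Ro.from_matrix(R0@M.T).as_rotvec())
```

```text
[ 0.58315681  0.16714619 -0.09856747  0.08554251] 0.22749231371597034
[ 0.58342285  0.16758746 -0.09971151  0.08563551] 0.22691242063507389
[ 0.58303262  0.16734854 -0.09870921  0.08602701] 0.4307798752675467
TCP at 0.1 [0.54899709 0.17071911 0.17999627] delta [0.0037881  0.0148473  0.01302139]
TCP at 0.06 [0.5626113  0.16937088 0.14240857] delta [ 0.01740231  0.01349907 -0.02456631]
TCP at 0.021 [0.57588516 0.16805636 0.10576055] delta [ 0.03067617  0.01218455 -0.06121432]
[[-0.0001  0.0242  0.024 ]
 [-0.0001  0.0069  0.024 ]]
rv [ 0.02755853 -0.00936367 -0.05096954]
```

Call:
{"method": "move_arm", "body": {
  "series": [
    [[0.0074,0.0075,-0.0046,0.0138,-0.0047,-0.0255,0.035],[0.01,0.006,-0.02,0.0138,-0.0047,-0.0255,0.035],[0,0,0,0,0,0,0.035],[0,0,0,0,0,0,0.035]]
  ]
}}

```text
clock: 13.63
position: [0.5625, 0.1671, 0.1438]
ee_rot: [0.129, 0.731, 0.66, 0.117]
contact_force: [-0.1, -0.2, -0.8]
width: 0.0354
```

```bash
cat > chk2.py <<'E'
from s3 import *
import sys
o=np.array([.5830,.1673,.0860]);B=Rz(-.0987)@Ry(-np.radians(20));up,left,n=B.T
s=manip.get_state();w,x,y,z=s['ee_rot'];M=Ro.from_quat([x,y,z,w]).as_matrix()
X=s['position']-o;R0=np.stack([np.cross(up,-n),up,-n],1)
rv=Ro.from_matrix(M@R0.T).as_rotvec()
print(s['clock'],s['position'],'up,left,out',np.round([X@up,X@left,X@n],4),'turn deg',np.degrees(-rv@n),'tiltup,left',np.degrees([rv@up,rv@left]),'F',s['contact_force'],'M',s['moment'],'w',s['width'],'q',np.round(s['qpos'],2))
E
python3 chk2.py;python3 - <<'E'
from h import *
s,d=grab("wrist"); crop(d,160,100,480,400,2,'w16.png')
E
```

```text
13.6333 [0.56253061 0.16713604 0.14384272] up,left,out [ 0.0007 -0.0022  0.0613] turn deg 0.1973692185770964 tiltup,left [-0.06913384 -0.08932583] F [-0.05083987 -0.18379066 -0.79970113] M [0.12107113 0.1417023  0.02784667] w 0.03544711823997829 q [ 0.24  0.23  1.89 -0.18  0.69  0.46]
```

View pics/w16.png

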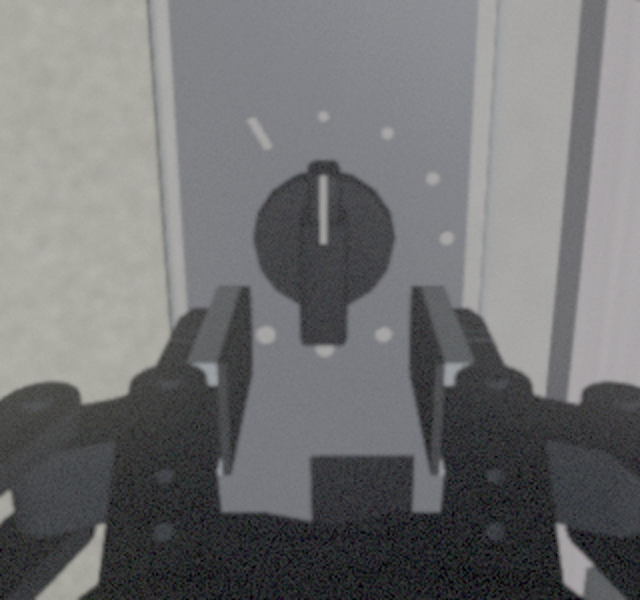

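Call:
{"method": "move_arm", "body": {
  "series": [
    [[0.0025,0.0015,-0.006,0,0,0,0.035],[0.0035,-0.0002,-0.01,0,0,0,0.035],[0.0035,-0.0002,-0.011,0,0,0,0.035],[0.0035,-0.0002,-0.0112,0,0,0,0.035],[0,0,0,0,0,0,0.035],[0,0,0,0,0,0,0.035]]
  ]
}}

```text
clock: 14.18
position: [0.5759, 0.1692, 0.1058]
ee_rot: [0.13, 0.731, 0.66, 0.118]
contact_force: [-0.3, 0.2, 0.3]
width: 0.035
```

```bash
python3 chk2.py;python3 - <<'E'
from h import *
s,d=grab("wrist"); crop(d,160,100,480,400,2,'w17.png')
E
```

```text
14.1833 [0.57588993 0.16923569 0.10576382] up,left,out [-0.0001  0.0012  0.0211] turn deg 0.16432852923969804 tiltup,left [-0.00572326 -0.15154713] F [-0.25850184  0.17608677  0.29833106] M [-0.02313997  0.24129408 -0.0265068 ] w 0.03501884716105347 q [ 0.24  0.3   1.92 -0.2   0.6   0.49]
```

View pics/w17.png

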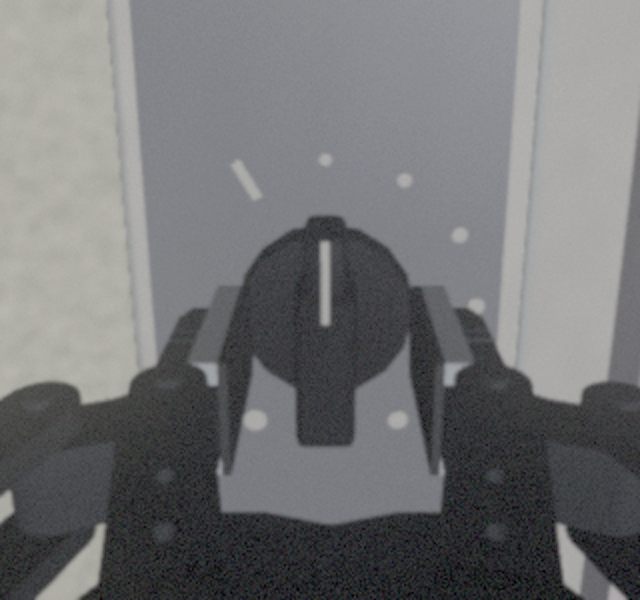

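Call:
{"method": "move_arm", "body": {
  "series": [
    [[-0.001,-0.001,-0.0003,0,0,0,0.028],[0,0,0,0,0,0,0.02],[0,0,0,0,0,0,0.013],[0,0,0,0,0,0,0.008],[0,0,0,0,0,0,0.008],[0,0,0,0,0,0,0.008]]
  ],
  "newtons": 30
}}

```text
clock: 14.73
position: [0.5744, 0.1685, 0.1065]
ee_rot: [0.13, 0.731, 0.66, 0.118]
contact_force: [-5.4, 0.4, 5.9]
width: 0.012
```

```bash
python3 chk2.py;python3 - <<'E'
from h import *
s,d=grab("wrist"); crop(d,160,100,480,400,2,'w18.png')
E
```

```text
14.7333 [0.57438785 0.16849433 0.10652452] up,left,out [-0.0011  0.0003  0.0223] turn deg 0.168831508593154 tiltup,left [ 0.01031368 -0.17958773] F [-5.42891299  0.37725768  5.90985046] M [-0.0072564   0.72930461 -0.06745282] w 0.012006678588978742 q [ 0.24  0.29  1.92 -0.2   0.6   0.49]
```

View pics/w18.png

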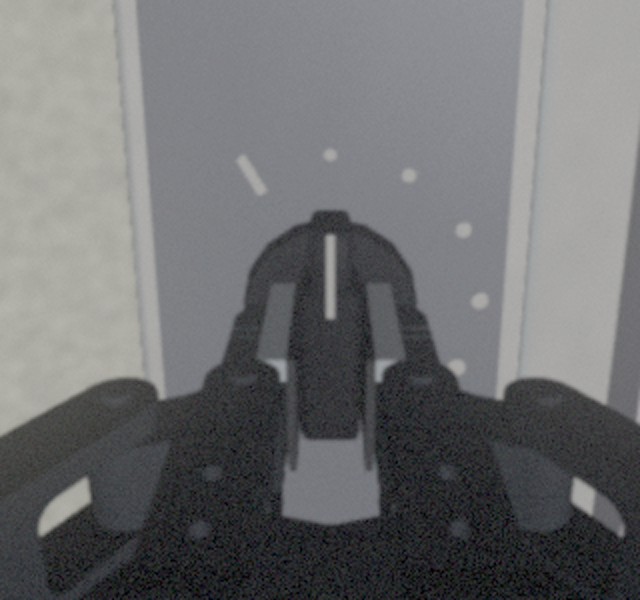

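Call:
{"method": "move_arm", "body": {
  "series": [
    [[0,0,0,0,0,0,0.018],[-0.0007,0,0.0019,0,0,0,0.018],[0,0,0,0,0,0,0.013],[0,0,0,0,0,0,0.008],[0,0,0,0,0,0,0.008],[0,0,0,0,0,0,0.008]]
  ],
  "newtons": 50
}}

```text
clock: 15.28
position: [0.5739, 0.1686, 0.1081]
ee_rot: [0.13, 0.731, 0.66, 0.118]
contact_force: [-5.2, 0.5, 3.4]
width: 0.011
```

```bash
python3 chk2.py
```

```text
15.2833 [0.57385022 0.16857959 0.1081047 ] up,left,out [-0.0011  0.0004  0.0239] turn deg 0.17158080155383504 tiltup,left [ 0.01611194 -0.16940585] F [-5.17006098  0.53863404  3.4170576 ] M [0.12762457 0.76389309 0.00919712] w 0.011048835100128317 q [ 0.24  0.29  1.92 -0.2   0.61  0.48]
```

Call:
{"method": "move_arm", "body": {
  "series": [
    [[-0.0005,0,-0.0002,0.0357,-0.0035,-0.0984,0.008],[0,0,0,0.0357,-0.0035,-0.0984,0.008],[0,0,0,0.0357,-0.0035,-0.0984,0.008],[0,0,0,0.0357,-0.0035,-0.0984,0.008],[0,0,0,0.0357,-0.0035,-0.0984,0.008],[0,0,0,0,0,0,0.008]]
  ],
  "newtons": 50
}}

```text
clock: 15.78
position: [0.574, 0.1686, 0.1082]
ee_rot: [0.095, 0.877, 0.448, 0.147]
contact_force: [-4.1, 0.0, 4.4]
width: 0.0109
```

```bash
python3 chk2.py;python3 - <<'E'
from h import *
s,d=grab("wrist"); crop(d,160,100,480,400,2,'w19.png')
E
```

```text
15.7833 [0.57396569 0.16858865 0.1081507 ] up,left,out [-0.001   0.0004  0.0239] turn deg 30.256365300054767 tiltup,left [-0.0242868 -0.2346257] F [-4.05958124  0.04029378  4.39559601] M [-0.05929598  0.68635088  0.0060979 ] w 0.01086176213260742 q [ 0.24  0.29  1.92 -0.2   0.61  1.01]
```

View pics/w19.png

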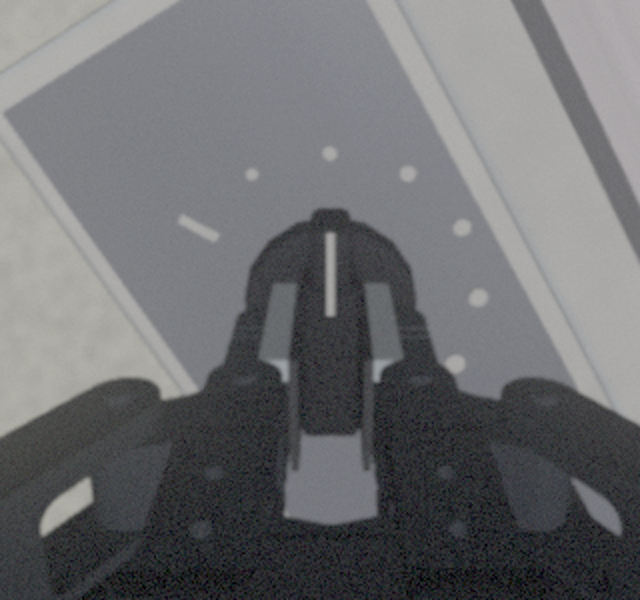

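Call:
{"method": "move_arm", "body": {
  "series": [
    [[0,0,0,0.0357,-0.0035,-0.0984,0.008],[0,0,0,0.0357,-0.0035,-0.0984,0.008],[0,0,0,0.0357,-0.0035,-0.0984,0.008],[0,0,0,0.0357,-0.0035,-0.0984,0.008],[0,0,0,0.0357,-0.0035,-0.0984,0.008],[0,0,0,0.0357,-0.0035,-0.0984,0.008],[0,0,0,0.0357,-0.0035,-0.0984,0.008],[0,0,0,0.0357,-0.0035,-0.0984,0.008],[0,0,0,0.0357,-0.0035,-0.0984,0.008],[0,0,0,0.0357,-0.0035,-0.0984,0.008],[0,0,0,0.0357,-0.0035,-0.0984,0.008],[0,0,0,0.0357,-0.0035,-0.0984,0.008],[0,0,0,0.0357,-0.0035,-0.0984,0.008],[0,0,0,0.0357,-0.0035,-0.0984,0.008],[0,0,0,0.0357,-0.0035,-0.0984,0.008],[0,0,0,0,0,0,0.008]]
  ],
  "newtons": 50
}}

```text
clock: 17.17
position: [0.5741, 0.1681, 0.1082]
ee_rot: [-0.035, 0.937, -0.303, 0.17]
contact_force: [-3.9, -2.4, 3.6]
width: 0.0114
```

```bash
python3 chk2.py;python3 - <<'E'
from h import *
s,d=grab("wrist"); crop(d,160,100,480,400,2,'w20.png')
E
```

```text
17.1667 [0.57409813 0.1681335  0.10820666] up,left,out [-0.0008 -0.      0.0239] turn deg 120.11635383350861 tiltup,left [-0.19987157 -0.19418772] F [-3.93053162 -2.41818198  3.64696901] M [-0.36177712  0.52091779 -0.15309016] w 0.011378468462964692 q [ 0.24  0.29  1.92 -0.2   0.61  2.58]
```

View pics/w20.png

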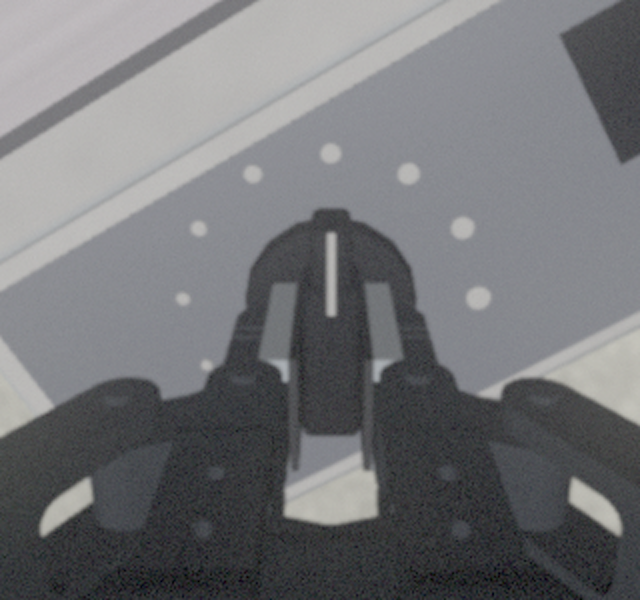

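Call:
{"method": "move_arm", "body": {
  "series": [
    [[0,0,0,0,0,0,0.016],[0,0,0,0,0,0,0.022],[0,0,0,0,0,0,0.03],[0,0,0,0,0,0,0.03],[-0.004,0.0004,0.011,0,0,0,0.03],[-0.01,0.001,0.028,0,0,0,0.03],[-0.01,0.001,0.028,0,0,0,0.03],[-0.01,0.001,0.028,0,0,0,0.03],[-0.01,0,0.028,0,0,0,0.03],[0,0,0,0,0,0,0.03],[0,0,0,0,0,0,0.03]]
  ]
}}

```text
clock: 18.13
position: [0.5311, 0.1726, 0.2333]
ee_rot: [-0.037, 0.937, -0.303, 0.172]
contact_force: [0.5, 1.1, -0.1]
width: 0.0298
```

```bash
python3 chk2.py;python3 - <<'E'
from h import *
s,d=grab("wrist"); crop(d,160,100,480,400,2,'w21.png')
s,d=grab("top"); crop(d,170,110,460,270,2.7,'t21.png')
s,d=grab("scene"); crop(d,100,110,440,370,2.3,'s21.png',.5)
E
```

```text
18.1333 [0.53105159 0.1725782  0.23331276] up,left,out [1.300e-03 1.000e-04 1.563e-01] turn deg 120.15822248473594 tiltup,left [ 0.1801778  -0.18873031] F [ 0.52032032  1.08701291 -0.13057371] M [0.01094585 0.19419956 0.03781114] w 0.029802863783227235 q [ 0.27  0.11  1.8  -0.16  0.91  2.54]
```

View pics/w21.png

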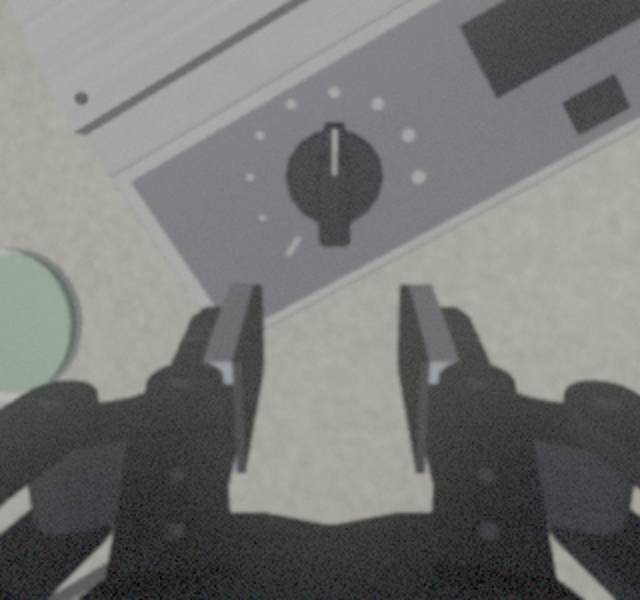

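View pics/t21.png

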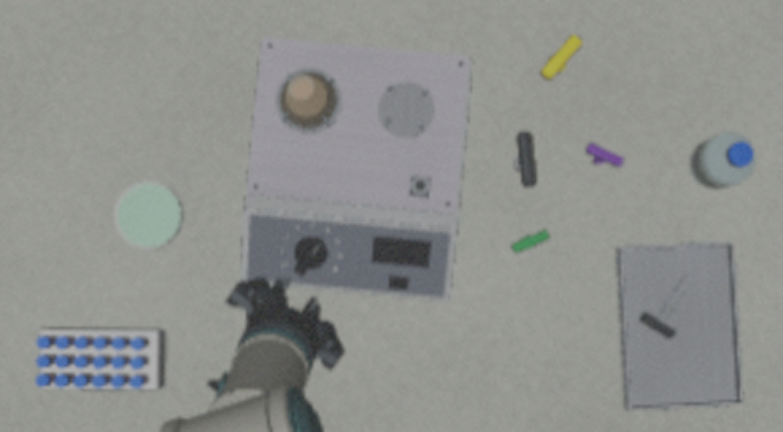

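View pics/s21.png

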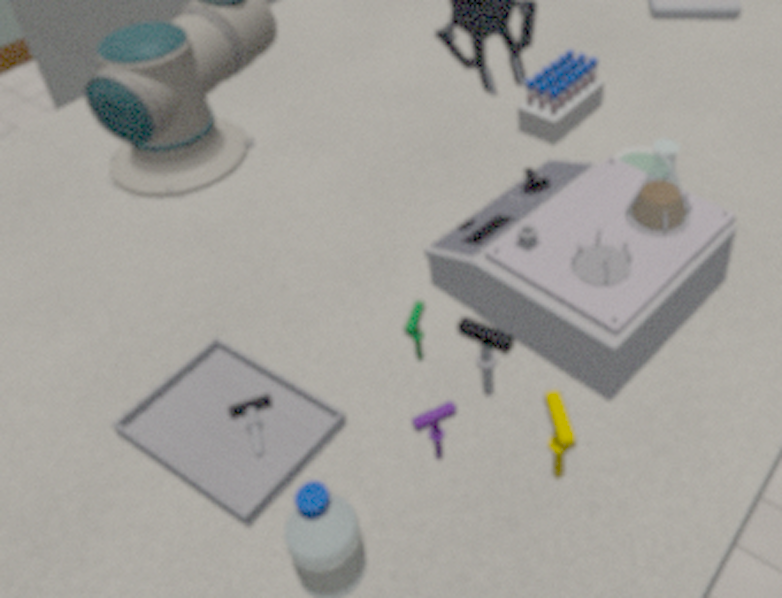

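```bash
python3 -c "
from rig import manip
print(manip.sign_off(), manip.get_state()['clock'])"
```

```text
the job is handed in; nothing more can be done
the job is handed in; nothing more can be done
```

I drew the transport pin out of its sleeve, laid it flat in the steel tray and turned the speed selector from click 1 to click 5. The job was handed in at about 18 s of the 61 s allowed.

- **Pin:** I took the black pin in the sleeve, the smaller of the two black ones. I gripped it by the ends of its T handle and drew it straight up. Forces read between moves stayed under about 2 N while the pin was in the sleeve. The arm could not tilt far enough to lay it flat directly. I rested the tip on the tray floor, let the pin pivot in the jaws while lowering it (highest reading about 9 N), then released it. The wrist, top and scene images after release show it flat inside the tray.
- **Selector:** I turned it 120 degrees clockwise, four clicks. After I let go, the wrist image shows the pointer at the fifth dot from the off dash, holding there by itself. The fingertips pressed the skirt with about 8 N when I first closed on the bar, so I backed off 2 mm before turning.
- **Bystanders:** In the final images the tube rack, bottle and petri dish look to be where they started. I checked this by eye only. The arm was clear of everything at hand-in.
- **Disagreements:** A camera-to-pad check differed from my dial fit by about 1 mm, and I corrected for it. The finger opening on the bar read 11 to 12 mm against the stated 13 mm, but the grip held.

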